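# Open the plate carrier's gate and hold it for unloading

### The arm

A 6-joint arm with a two-finger parallel gripper is mounted at the origin on the work surface. World frame = base frame: x ahead of the robot, y to its left, z up, the work surface at z = 0. Lengths are in m, angles in rad, forces in N, time in s.
With the tool pointing down it reaches from about 0.425 to 0.95 m from the base axis. Payload 3.5 kg.
Tool frame: the origin (TCP) lies midway between the tips of the shut fingers; the grasp point (between the pads) lies 19 mm behind it; z points along the fingers, y is the direction in which the jaws open and shut (so a half turn about z gives the same grasp; the last joint's range is limited). The gripper opens to 85 mm and grips with 20 to 120 N. Pads are 22 mm wide; open, the fingers measure 114 mm over their backs; the gripper's body (76 mm by 85 mm) begins 54 mm behind the grasp point. The pads swing forward as they close: fully open they stand 13 mm farther back than shut.
Start: joints at [-1.369, 0.286, 1.577, -0, 1.279, -0.15], TCP at [0.233, -0.634, 0.2] pointing down, gripper open.
Joint ranges: [-2.77, 2.77], [-0.9, 2.22], [0.21, 2.48], [-1.53, 4.67], [0.24, 2.81], [-2.84, 2.84]. Speed limits (rad/s): [2.79, 2.79, 3.14, 3.14, 3.14, 3.14].

### API

Orientations are given as a unit quaternion [w, x, y, z].
In Python, from workcell import manip, imaging gives the robot as it stands.
- The arm moves only by the tool play_rows, never from a script. Its argument "rows" is a list of rows, each a list of 3 entries, a list of its own where there are three numbers: the shift along the tool's x, y, z in mm, then the turn, a rotation vector about the tool's x, y, z in degrees, then the finger opening in mm, from 0 to 85.4. In form: [[[x, y, z], [ax, ay, az], hand], ...]. A call has exactly 10 rows; each row is the pose to reach, as a shift and turn from the pose measured when the call began, along the tool's axes at that moment; what a row does not reach only later rows make up. A row lasts 1/10 s, in which the tool goes at most 50 mm and 8.59 degrees, less where a joint would pass 70% of its speed; a pose out of reach is approached as far as the arm can. A call with a gripper value outside its range is refused whole. The fingers move at their own pace and stop on an object; "grip_force" is the grip in N (left out, the last holds). Time passes only in rows, so rows that repeat a pose let the fingers close, or fill a call up. It gives the time, the measured TCP pose, the force and the opening at its end, in the units of the state.
- manip.state(): the state, without advancing time (a new reading comes with each control period).
- imaging.camera(name): name is "side" or "top"; returns a dict with "color" (400x640x3 uint8, blue, green, red), "fx", "fy", "cx", "cy" (pixels), "rvec" (rotation vector, rad) and "tvec" (3), from world to camera coordinates, as OpenCV has them. Camera axes: x right, y down, z forward; pixel columns grow to the right and rows downward; lengths in m; the calibration is good to about 2 mm. A picture is of the moment at which its call begins. There is no depth.
- manip.hand_in(): hands the job in, once; it reports no verdict.
Trained networks look in a picture, given as the dict that the camera call returned (one of the last four; its "shot" number tells which), for a name from the list of things; names that differ only in an ending like _2 or _b are one class to them, and where a whole thing is asked for, a point or a joint stands for the part that bears it (a point fixed in the world has none). Each returns a list of dicts, best first, with "score" (0 to 1); they miss things now and then, are a little off and sometimes report something else, mostly with a low value. They report only what shows in the picture. A call takes as long as a camera call. They do not tell look-alikes from the thing itself.
- imaging.outline_of(picture, query): "mask" (400x640 bool, what is visible of it) and "bbox" ([left, top, right, bottom] in pixels, round what is visible of it).
The state is a dict: "t": time; "joints": joint angles; "qvel": joint speeds; "joint_torque": joint torques, N m; "position": TCP position; "orientation": TCP orientation; "contact_force": force on the tool from outside, world axes, zero at the start; "torque": the same for the moment, N m; "opening": finger opening in m.
Only numpy, scipy, OpenCV 4.12 (cv2) and the standard library are available. Lean on these libraries where they do the work, as an engineer would, in place of code of your own. Each camera call takes 0.05 s, during which the arm holds its last target.

### The job

The microplates are about to be slid out of the carrier onto the white slide plate in front of its gate. Press the slide plate's raised outer edge down past its spring clip so that it lies level in the tray; then squeeze the main catch so that the gate springs ajar, squeeze the safety catch to free it, and swing the gate past its check to a right angle or wider. Finish while still holding the gate wide open with the fingers, as its spring would pull it back; leave the other things on the bench where they are.

Things in the scene. Friction and masses are not known exactly. Their poses are not given: they have to be found in the camera images.
- dock: microplate carrier in a grey docking tray, one fixed piece, 256 x 172 mm in plan. Origin on the bench under the middle of the shut gate. x points from the gate into the carrier (the gate opens to -x), y along the shut gate towards its hinge. Carrier: aluminium box 156 mm wide from x = 2 to 116 mm, roof 96 mm high; tray with slide plate in front, x = -134 to -16 mm
- sill (a point): middle of the tray's sill, 12 mm high, just in front of the gate. Between it and the outer rim, also 12 mm high, lies the recess for the slide plate: 102 mm (dock x) by 139 mm (y), floor 4 mm above the bench
- clip_face (a point): spring clip in the middle of the tray's outer rim: a sprung steel roller bar, 12 mm diameter, 38 mm long, that juts about 4 mm into the recess. Pressed down there with about 7 to 10 N, the plate's edge pushes it back and drops past it. The point is at the rim's inner face, 12 mm above the bench
- plate_mid (a point): middle of the top face of the slide plate: loose white plate 101 x 136 x 8 mm, 160 g, in the recess; z normal to the face, x towards the gate. It starts tilted by about 0.1 rad, its edge away from the gate resting on the clip 10 mm too high, in the way of the gate. Seated level, this point is 12 mm above the bench, flush with the rim
- plate_edge (a point): where to press the slide plate: on its top face, 43 mm from plate_mid and 7.5 mm in from the middle of its raised outer edge. Seated it is 12 mm above the bench
- main_catch (a point): main squeeze catch, on the roof at the gate's free side. Two upright black tabs side by side along the dock's y, each 5 mm thick, 22 mm wide, top 132 mm above the bench, 34 mm over their outer faces; a thin rib between them, top 108 mm. The point lies midway between the tabs, 118 mm up. Squeezing frees the shut gate, which springs ajar to about 0.13 rad, where the safety catch holds it
- safety_catch (a point): safety squeeze catch, alike, 80 mm from the main catch towards the hinge; the point lies midway between its tabs, 118 mm up. In either catch each tab travels 8 mm inwards against about 3 to 5 N and springs back; from about 5 mm each its hooks let go. With the gate ajar, squeezing this catch frees it: it springs open to about 0.55 rad
- gate_handle (a point): gate handle near the gate's free edge: upright round steel bar, 12 mm diameter, 48 to 112 mm above the bench, its axis 34 mm in front of the gate's face (8 mm stems to the face at 55 and 94 mm height). The point is on the bar's axis, 92 mm up; x points from the bar to the gate. It swings about the hinge at radius 143 mm
- gate_hinge (a point): point on the gate's upright hinge axis, 92 mm above the bench; in the dock's frame at x = -3, y = 80 mm
- check_pin (a point): top of the door check's housing, 21 x 20 x 14 mm on the roof at the hinge corner, 110 mm above the bench: a spring plunger that the gate has to be pushed over between 0.85 and 1.3 rad (about 3 N at the handle)
- gate (a joint): gate angle, rad: 0 shut, growing as it swings out (clockwise from above), stop at 1.95. Gate: 150 mm wide, 6 mm thick, 17 to 116 mm above the bench. Its hinge spring (0.22 N m per rad) draws it to 0.55; let go beyond the check it swings back to about 1.3. At a right angle (1.57) or wider it must be held, with about 2 N at the handle
- tube_rack: white rack with small capped tubes, 56 x 150 x 50 mm, origin under its centre; bystander standing beside the carrier, on its hinge side
- tip_box: closed pipette-tip box, 84 x 120 x 88 mm, origin under its centre; bystander
- spare_microplate: white microplate lying on the bench, 86 x 128 x 14 mm, origin under its centre; bystander
- reagent_bottle: bottle, 72 mm diameter, 150 mm high, origin under its centre; bystander
- waste_beaker: open beaker, 84 mm diameter, 110 mm high, origin under its centre; bystander
- vortex_mixer: round vortex mixer, 124 mm diameter, 121 mm high, origin under its centre; bystander
- pipette: pipette lying on the bench along its x axis, 270 mm long, 27 mm high, origin at its underside 143 mm from the plunger end; bystander
Mind the look-alikes: they are no part of the job. Leave any brown or pink look-alike of the part that bears plate_mid alone.

How it is judged:
On the way, in this order (a step that is already met when the one before it is completed fails the run):
1. slide plate pressed level in the tray (angle between plate_mid's own z axis and vertical below 0.025 rad and height (world z) of plate_mid below 0.014 m), for 0.2 s.
2. main catch released: the gate stands ajar against the safety catch (value of joint gate between 0.08 and 0.22 rad), for 0.2 s.
3. safety catch released: the gate is free (value of joint gate above 0.35 rad), for 0.1 s.
4. gate swung past its check (value of joint gate above 1.32 rad), for 0.1 s.
At the end, for the whole second after the job is handed in: the gate is held still by the fingers at 1.5 rad (86 degrees) or wider, and the slide plate still lies level in the tray (within 0.025 rad, its middle no higher than 14 mm) (all of step 1 and value of joint gate above 1.5 rad and velocity of joint gate between -0.1 and 0.1 rad/s and contact force between the fingers and gate above 0.5 N); the arm keeps its last pose, push and grip.
It fails at once if a bystander was knocked or pushed by more than 30 mm (distance of any of tube_rack, tip_box, spare_microplate, reagent_bottle, waste_beaker, vortex_mixer, pipette from where it was at the start of the episode above 0.03 m).
It fails at once if a bystander was tipped over (angle between any of reagent_bottle, waste_beaker, tube_rack's own z axis and vertical above 0.4 rad).
It also fails if it takes over 70 s, if anything falls off the work surface, if the arm or the gripper's body presses on something with over 40 N, if the wrist force passes 120 N, or if a joint passes its speed limit or range.

## Working session

There is one attempt and no reset: what is moved stays moved. The work goes in short steps, Python scripts to look and compute and a tool call to move; the robot and the scene stay as the last step left them, time stands still between calls to the robot, and variables do not carry over. Pictures are saved under pics/ and viewed, and the job is handed in when it is done.

Besides the shell and the picture viewer there is one more tool, called as a command line: name --argument value ..., lists and objects as JSON in quotes. play_rows: Moves the arm, as the interface text tells. Its arguments: {"type":"object","properties":{"rows":{"type":"array"},"grip_force":{"type":"number"}},"required":["rows"]}

```bash
ls; mkdir -p pics; python3 - <<'E'
from workcell import manip, imaging
import cv2
print(manip.state())
for n in ("side","top"):
    p=imaging.camera(n); cv2.imwrite(f"pics/{n}0.png",p["color"])
    print(n,p["fx"],p["fy"],p["cx"],p["cy"],p["rvec"],p["tvec"],p["shot"])
    for q in ["dock","plate_mid","main_catch","safety_catch","gate_handle","gate","check_pin","clip_face","tube_rack"]:
        try:
            r=imaging.outline_of(p,q); print(q,[(round(d["score"],2),d["bbox"]) for d in r])
        except Exception as e: print(q,e)
E
```

```text
pics
{'t': 0.0, 'joints': array([-1.36903655e+00,  2.87225197e-01,  1.57818207e+00,  1.57420185e-05,
        1.27855843e+00, -1.50001655e-01]), 'qvel': array([ 0.00104289,  0.00070395,  0.00045888, -0.00182117, -0.00017423,
        0.00182684]), 'joint_torque': array([-1.54594305e-03, -4.05988920e+01, -2.92625982e+01, -1.88428730e-04,
        5.87832343e-03,  4.68663700e-06]), 'position': array([ 0.23245709, -0.63294189,  0.1990048 ]), 'orientation': array([-1.18631854e-03,  9.84572522e-01,  1.74972970e-01, -2.31705473e-05]), 'contact_force': array([ 0.12429029, -0.21933558, -0.72258742]), 'torque': array([0.01905972, 0.00943483, 0.0038149 ]), 'opening': 0.08540972931914467}
side 441.6686337156848 441.6686337156848 310.0925445019708 193.7257476953182 [ 0.18297355 -2.75659409  1.31702956] [0.48871692 0.08099597 1.20191754] 1
dock [(0.69, [231.9, 188.8, 314.1, 271.4])]
plate_mid [(0.62, [352.2, 167.2, 407.3, 190.4]), (0.57, [377.5, 269.2, 445.1, 328.3])]
main_catch [(0.77, [232.2, 190.5, 313.8, 272.5]), (0.23, [239.9, 191.8, 309.7, 213.0])]
safety_catch [(0.68, [235.2, 190.6, 315.4, 27
[... 588 characters left out ...]
8.8]), (0.55, [431.2, 103.1, 489.6, 157.0])]
plate_mid [(0.9, [296.3, 132.5, 347.5, 187.5]), (0.8, [200.1, 274.4, 264.3, 340.6]), (0.69, [378.5, 253.1, 422.9, 309.3])]
main_catch [(0.55, [247.6, 126.8, 355.6, 218.4])]
safety_catch [(0.75, [212.8, 99.5, 309.1, 108.8]), (0.57, [248.8, 129.0, 358.5, 219.5]), (0.32, [147.9, 184.1, 210.3, 235.1])]
gate_handle [(0.69, [442.8, 165.3, 485.5, 200.0])]
gate [(0.71, [284.2, 133.2, 320.0, 201.9]), (0.53, [297.5, 130.8, 347.0, 189.4]), (0.24, [246.1, 126.1, 359.3, 220.1])]
check_pin [(0.76, [244.2, 129.6, 360.0, 218.0])]
clip_face [(0.69, [242.1, 126.5, 357.7, 218.8])]
tube_rack [(0.84, [271.0, 216.0, 330.9, 260.1]), (0.28, [288.0, 135.7, 320.1, 204.4])]
```

View pics/side0.png

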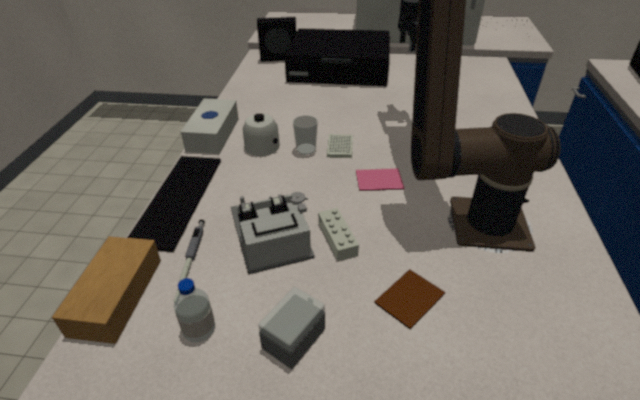

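View pics/top0.png

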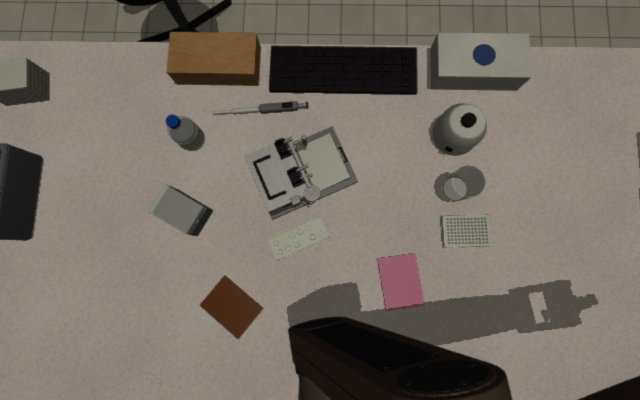

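```bash
python3 - <<'E'
import cv2
a=cv2.imread("pics/side0.png")[170:290,215:375]; cv2.imwrite("pics/side0c.png",cv2.resize(a,None,fx=5,fy=5,interpolation=cv2.INTER_CUBIC))
a=cv2.imread("pics/top0.png")[115:235,230:390]; cv2.imwrite("pics/top0c.png",cv2.resize(a,None,fx=5,fy=5,interpolation=cv2.INTER_CUBIC))
E
```

```text
(no output)
```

View pics/side0c.png

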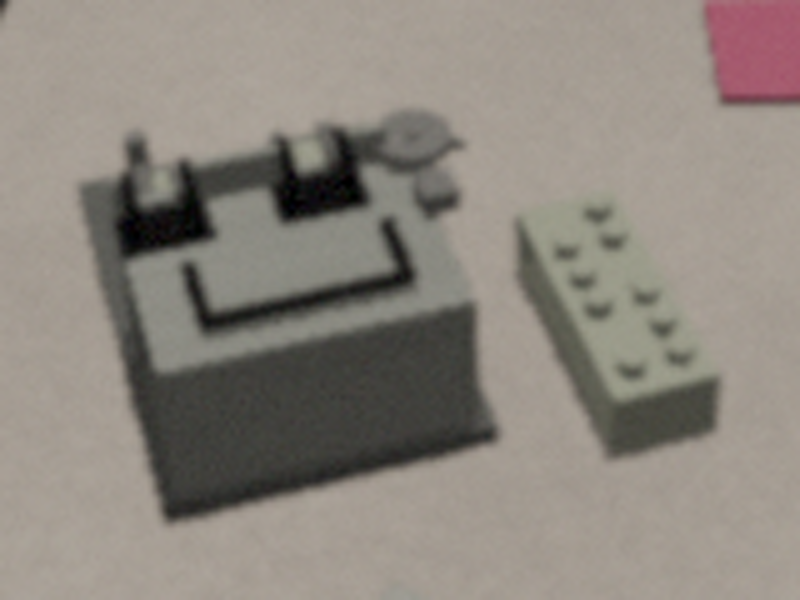

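View pics/top0c.png

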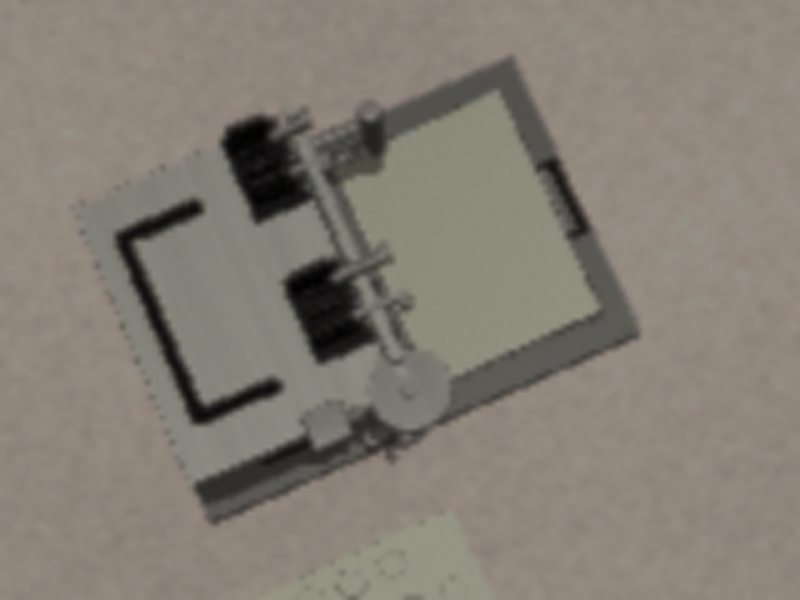

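```bash
cat > h.py <<'E'
import numpy as np, cv2
def proj(P,p):
    K=np.array([[p["fx"],0,p["cx"]],[0,p["fy"],p["cy"]],[0,0,1.]])
    return cv2.projectPoints(np.asarray(P,float).reshape(-1,3),np.array(p["rvec"],float),np.array(p["tvec"],float),K,None)[0].reshape(-1,2)
def d2w(P,d):
    P=np.asarray(P,float).reshape(-1,3); c,s=np.cos(d[2]),np.sin(d[2])
    return np.c_[d[0]+c*P[:,0]-s*P[:,1], d[1]+s*P[:,0]+c*P[:,1], P[:,2]]
E
cat > fit.py <<'E'
from workcell import imaging
from h import *
from scipy.optimize import least_squares
T=imaging.camera("top"); S=imaging.camera("side")
top=[((.116,-.078,.096),(75,205)),((.116,.078,.096),(195,480)),((-.134,-.086,.012),(512,57)),((-.134,.086,.012),(638,330)),
 ((-.003,.080,.116),(410,388)),((-.134+.004,0,.012),(567,197))]
sid=[((.116,-.078,.096),(155,372)),((.116,.078,.096),(472,300)),((.122,-.086,0),(168,520)),((.122,.086,0),(495,437))]
def res(v):
    a=proj(d2w([t[0] for t in top],v),T)-(np.array([t[1] for t in top])/5+[230,115])
    b=proj(d2w([t[0] for t in sid],v),S)-(np.array([t[1] for t in sid])/5+[215,170])
    return np.r_[a.ravel(),b.ravel()]
best=min((least_squares(res,[.7,0,y],loss="soft_l1") for y in np.arange(-3,3,1)),key=lambda r:r.cost)
print(best.x,best.cost); print(best.fun.reshape(-1,2).round(1))
d=best.x; np.save("dock.npy",d)
for p,n,o in ((T,"top",(230,115)),(S,"side",(215,170))):
    im=cv2.resize(p["color"][o[1]:o[1]+120,o[0]:o[0]+160],None,fx=5,fy=5,interpolation=cv2.INTER_CUBIC)
    def dr(P,c,cl=True):
        q=((proj(d2w(P,d),p)-o)*5+2).astype(int); cv2.polylines(im,[q],cl,c,1)
    box=lambda x0,x1,y0,y1,z:[(x0,y0,z),(x1,y0,z),(x1,y1,z),(x0,y1,z)]
    dr(box(.002,.116,-.078,.078,.096),(0,0,255)); dr(box(-.134,.122,-.086,.086,0),(0,255,0)); dr(box(-.134,-.016,-.086,.086,.012),(255,255,0))
    dr(box(-.134+.014,-.134+.116,-.0695,.0695,.012),(255,0,0))
    dr([(-.003,.08,.12),(-.003,-.07,.116)],(255,0,255),False); dr([(-.04,-.058,.048),(-.04,-.058,.112)],(0,255,255),False)
    for yc in (-.055,.025):
        dr(box(.006,.028,yc-.017,yc+.017,.132),(0,165,255))
    cv2.imwrite(f"pics/ov_{n}.png",im)
E
python3 fit.py
```

```text
[0.58437509 0.10901389 2.00808428] 4.170835757005708
[[-0.8 -0.5]
 [-1.6  0.4]
 [ 0.2 -0.6]
 [ 0.5  0.3]
 [-0.5 -0.8]
 [ 0.5 -0.6]
 [ 0.4 -0.7]
 [ 1.2 -0.7]
 [-0.6 -0.1]
 [ 1.1  0.4]]
```

View pics/ov_top.png

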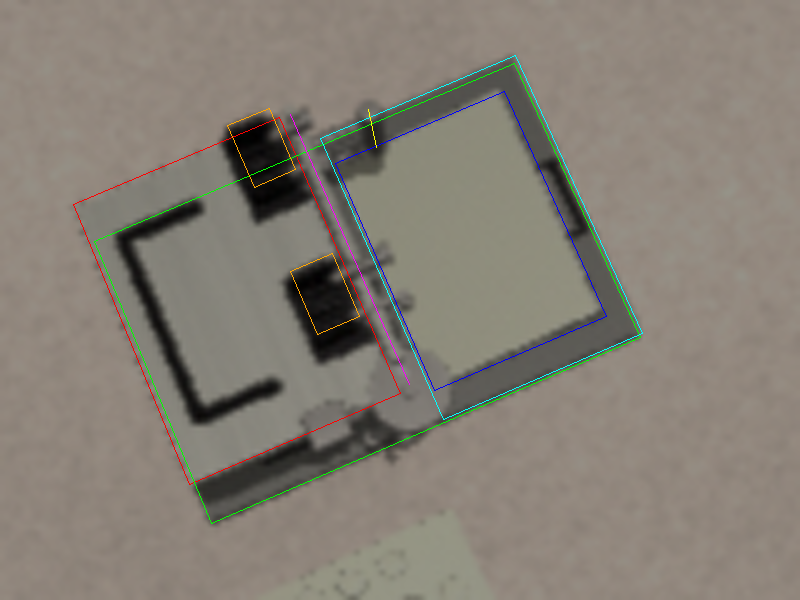

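View pics/ov_side.png

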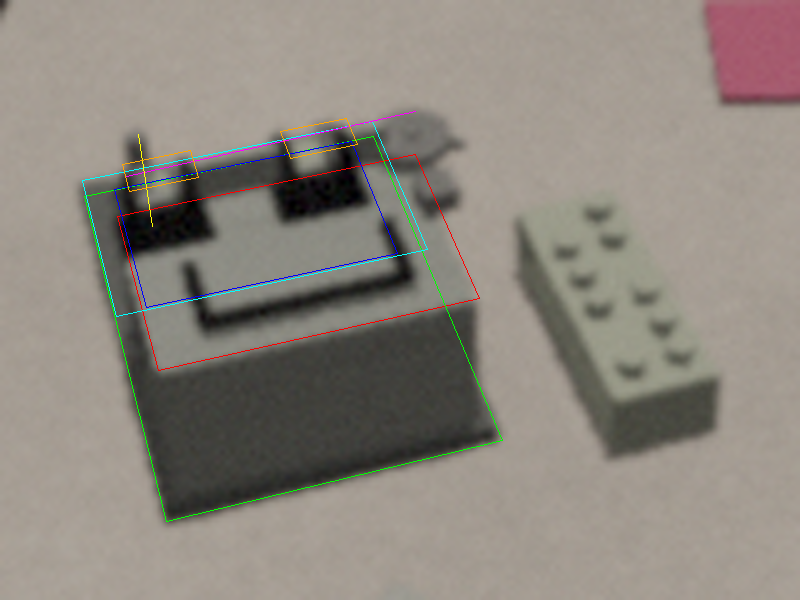

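```bash
cat > zoom.py <<'E'
from h import *
from workcell import imaging
d=np.load("dock.npy")
T=imaging.camera("top"); S=imaging.camera("side")
out=[]
for p,o in ((T,(268,130)),(S,(235,190))):
  for ov in (0,1):
    im=cv2.resize(p["color"][o[1]:o[1]+32,o[0]:o[0]+57],None,fx=7,fy=9*7/9,interpolation=cv2.INTER_LANCZOS4)
    im=cv2.convertScaleAbs(im,alpha=1.5)
    def dr(P,c,cl=True):
        q=((proj(d2w(P,d),p)-o)*7+3).astype(int); cv2.polylines(im,[q],cl,c,1)
    if ov:
      for yc in (YM,YM+.08):
        for s in (-1,1):
          y0=yc+s*.017; y1=yc+s*.012
          for z in (.132,.098):
            dr([(XC-.011,y0,z),(XC+.011,y0,z),(XC+.011,y1,z),(XC-.011,y1,z)],(0,165,255) if z>.1 else (0,255,0))
    out.append(im)
im=np.vstack([np.hstack(out[:2]),np.hstack(out[2:])])
cv2.imwrite(NAME,im); print(im.shape)
E
python3 -c "
XC=.017;YM=-.055;NAME='pics/z1.png'
exec(open('zoom.py').read())"
```

```text
(448, 798, 3)
```

View pics/z1.png

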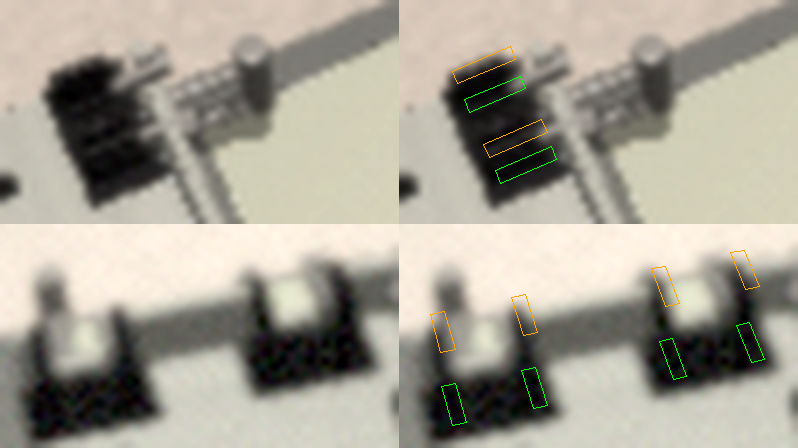

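```bash
cat > go.py <<'E'
import sys; from h import *
from workcell import manip
from scipy.spatial.transform import Rotation as R
d=np.load("dock.npy")
def target(x,y,z,yaw=0.0):  # dock mm, yaw deg extra about world z
    p=d2w([(x/1e3,y/1e3,z/1e3)],d)[0]
    a=d[2]-np.pi/2+np.pi/2+np.pi+np.radians(yaw)+np.pi/2  # direction of tool y
    ty=np.array([np.cos(a),np.sin(a),0]); tz=np.array([0,0,-1.]); tx=np.cross(ty,tz)
    return p,np.c_[tx,ty,tz]
def rel(x,y,z,yaw=0.):
    s=manip.state(); q=s["orientation"]; r0=R.from_quat([q[1],q[2],q[3],q[0]])
    p,M=target(x,y,z,yaw)
    sh=r0.inv().apply(p-s["position"])*1e3; rv=np.degrees((r0.inv()*R.from_matrix(M)).as_rotvec())
    print("shift",sh.round(1),"turn",rv.round(2))
def cur():
    s=manip.state(); c,si=np.cos(d[2]),np.sin(d[2]); v=s["position"]-[d[0],d[1],0]
    f=s["contact_force"]
    print("t",round(s["t"],2),"dock mm",np.round([1e3*(c*v[0]+si*v[1]),1e3*(-si*v[0]+c*v[1]),1e3*v[2]],1),"F dock",np.round([c*f[0]+si*f[1],-si*f[0]+c*f[1],f[2]],1),"open",round(s["opening"]*1e3,1),"j",s["joints"].round(2))
cur()
a=[float(v) for v in sys.argv[1:]]
while a: rel(*a[:4]); a=a[4:]
E
python3 go.py -112 0 160 0 -112 0 160 180
```

```text
t 1.2 dock mm [-523.8  633.1  200.4] F dock [-0.3  0.1 -0.5] open 85.6 j [-1.37  0.29  1.58  0.    1.28 -0.15]
shift [ 595.7 -464.4   40.4] turn [ -0.   -0.  -94.9]
shift [ 595.7 -464.4   40.4] turn [-0.   0.  85.1]
```

play_rows --rows '[[[30, -23, 0], [0, 0, -5], 0], [[70, -55, 0], [0, 0, -11], 0], [[110, -86, 0], [0, 0, -17], 0], [[150, -117, 0], [0, 0, -24], 0], [[190, -148, 0], [0, 0, -30], 0], [[230, -179, 0], [0, 0, -37], 0], [[270, -210, 0], [0, 0, -43], 0], [[310, -242, 0], [0, 0, -49], 0], [[350, -273, 0], [0, 0, -56], 0], [[390, -304, 0], [0, 0, -62], 0]]' --grip_force 20

```text
t: 2.2
position: [0.4913, -0.2177, 0.2009]
orientation: [0.001, 0.752, 0.659, 0.0]
contact_force: [0.9, -0.4, -0.3]
opening: 0.0002
```

```bash
python3 go.py -112 0 150 0
```

```text
t 2.2 dock mm [-256.6  222.7  200.9] F dock [-0.7 -0.7 -0.3] open 0.2 j [-0.61 -0.02  1.91 -0.    1.25 -0.47]
shift [241.9 109.5  50.9] turn [  0.05   0.05 -32.64]
```

play_rows --rows '[[[40, 18, 5], [0, 0, -6], 0], [[80, 36, 15], [0, 0, -12], 0], [[120, 55, 25], [0, 0, -17], 0], [[160, 73, 35], [0, 0, -22], 0], [[200, 91, 45], [0, 0, -28], 0], [[242, 110, 60], [0, 0, -33], 0], [[242, 110, 90], [0, 0, -33], 0], [[242, 110, 120], [0, 0, -33], 0], [[242, 110, 150], [0, 0, -33], 0], [[242, 110, 150], [0, 0, -33], 0]]'

```text
t: 3.2
position: [0.6283, 0.0083, 0.0455]
orientation: [-0.004, 0.534, 0.845, -0.002]
contact_force: [-0.6, -0.0, -0.3]
opening: 0.0002
```

```bash
python3 go.py -112 0 12 0; python3 - <<'E'
from h import *
from workcell import imaging
d=np.load("dock.npy")
T=imaging.camera("top");S=imaging.camera("side")
a=cv2.resize(T["color"][110:240,230:390],(800,650))[:600]; cv2.imwrite("pics/t2.png",a)
E
```

```text
t 3.2 dock mm [-109.8    2.8   45.5] F dock [ 0.2  0.6 -0.3] open 0.2 j [-0.15  0.36  1.79 -0.    1.   -0.59]
shift [-2.4  3.1 33.5] turn [-0.46 -0.27  0.38]
```

View pics/t2.png

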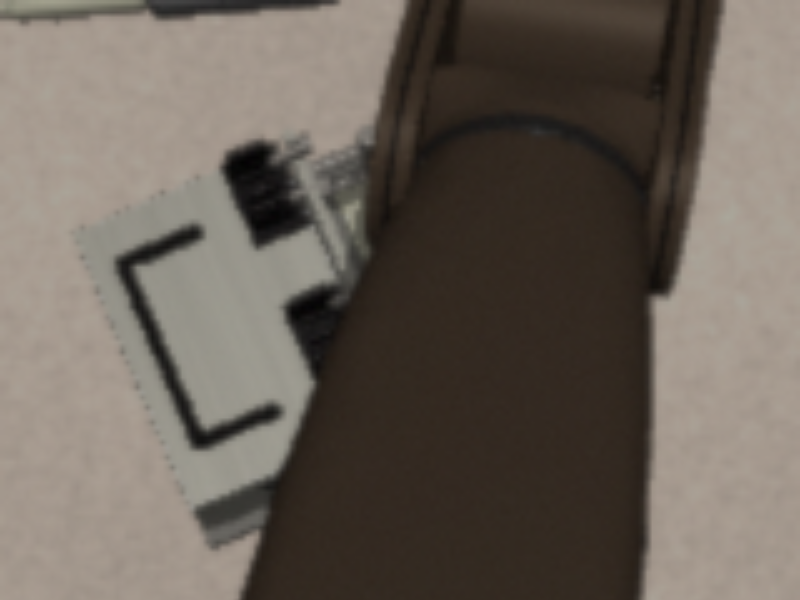

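play_rows --rows '[[[3, 3, 8], [0, 0, 0], 0], [[3, 3, 14], [0, 0, 0], 0], [[3, 3, 18], [0, 0, 0], 0], [[3, 3, 20], [0, 0, 0], 0], [[3, 3, 22], [0, 0, 0], 0], [[3, 3, 24], [0, 0, 0], 0], [[3, 3, 26], [0, 0, 0], 0], [[3, 3, 28], [0, 0, 0], 0], [[3, 3, 30], [0, 0, 0], 0], [[3, 3, 32], [0, 0, 0], 0]]'

```text
t: 4.3
position: [0.6337, 0.0115, 0.0187]
orientation: [0.0, 0.534, 0.845, -0.0]
contact_force: [-0.6, 0.2, -0.1]
opening: -0.0002
```

```bash
python3 go.py -106 0 12 0
```

```text
t 4.3 dock mm [-109.2   -3.4   18.7] F dock [ 0.4  0.5 -0.1] open -0.2 j [-0.14  0.4   1.79 -0.    0.95 -0.58]
shift [ 3.2 -3.4  6.7] turn [-0.01  0.02  0.35]
```

play_rows --rows '[[[3, -3, 2], [0, 0, 0], 0], [[3, -3, 3], [0, 0, 0], 0], [[3, -3, 4], [0, 0, 0], 0], [[3, -3, 4], [0, 0, 0], 0], [[3, -3, 4], [0, 0, 0], 0], [[3, -3, 4], [0, 0, 0], 0], [[3, -3, 4], [0, 0, 0], 0], [[3, -3, 4], [0, 0, 0], 0], [[3, -3, 4], [0, 0, 0], 0], [[3, -3, 4], [0, 0, 0], 0]]'

```text
t: 5.3
position: [0.6297, 0.0129, 0.0147]
orientation: [0.0, 0.534, 0.845, -0.0]
contact_force: [0.2, 0.1, 0.1]
opening: -0.0
```

```bash
python3 go.py -106 0 12 0
```

```text
t 5.3 dock mm [-106.3   -0.4   14.7] F dock [ 0.  -0.2  0.1] open -0.0 j [-0.14  0.4   1.8  -0.    0.94 -0.58]
shift [ 0.3 -0.4  2.7] turn [-0.01  0.03  0.35]
```

play_rows --rows '[[[0, 0, 1], [0, 0, 0], 0], [[0, 0, 2], [0, 0, 0], 0], [[0, 0, 3], [0, 0, 0], 0], [[0, 0, 4], [0, 0, 0], 0], [[0, 0, 4], [0, 0, 0], 0], [[0, 0, 4], [0, 0, 0], 0], [[0, 0, 4], [0, 0, 0], 0], [[0, 0, 4], [0, 0, 0], 0], [[0, 0, 4], [0, 0, 0], 0], [[0, 0, 4], [0, 0, 0], 0]]'

```text
t: 6.3
position: [0.6297, 0.0129, 0.0108]
orientation: [0.0, 0.534, 0.845, -0.0]
contact_force: [-0.8, 0.2, -1.2]
opening: 0.0001
```

```bash
python3 go.py -106 0 12 0
```

```text
t 6.3 dock mm [-106.3   -0.4   10.8] F dock [ 0.5  0.6 -1.2] open 0.1 j [-0.14  0.4   1.8  -0.    0.93 -0.58]
shift [ 0.3 -0.4 -1.2] turn [-0.    0.03  0.35]
```

```bash
cat > look.py <<'E'
import sys
from h import *
from workcell import imaging
n=sys.argv[1]; S=imaging.camera(sys.argv[2]); x,y,w,h=map(int,sys.argv[3:7]); f=800//w
cv2.imwrite(f"pics/{n}.png",cv2.resize(S["color"][y:y+h,x:x+w],None,fx=f,fy=f,interpolation=cv2.INTER_CUBIC)[:600])
E
python3 look.py s3 side 215 120 200 150
```

```text
(no output)
```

View pics/s3.png

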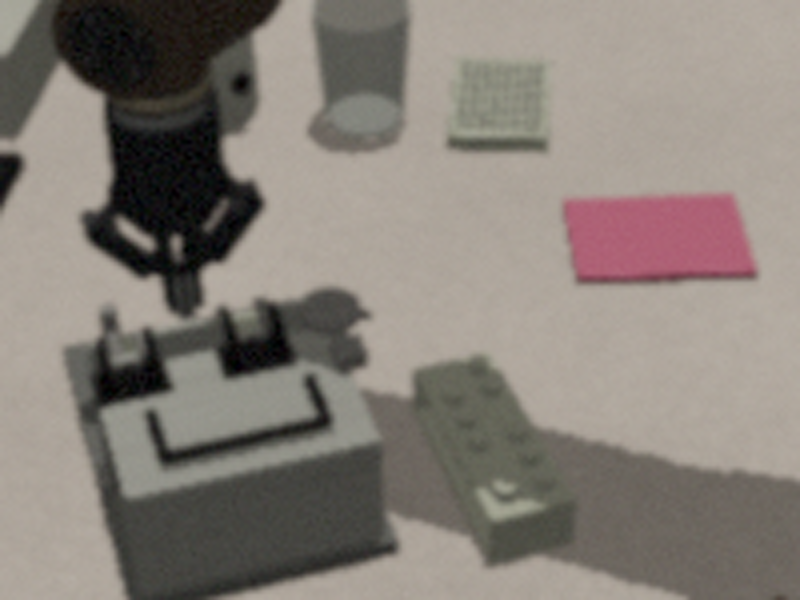

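play_rows --rows '[[[0, 0, 1], [0, 0, 0], 0], [[0, 0, 1], [0, 0, 0], 0], [[0, 0, 2], [0, 0, 0], 0], [[0, 0, 2], [0, 0, 0], 0], [[0, 0, 2], [0, 0, 0], 0], [[0, 0, 2], [0, 0, 0], 0], [[0, 0, 2], [0, 0, 0], 0], [[0, 0, 2], [0, 0, 0], 0], [[0, 0, 2], [0, 0, 0], 0], [[0, 0, 2], [0, 0, 0], 0]]'

```text
t: 7.35
position: [0.6297, 0.0129, 0.0088]
orientation: [0.0, 0.534, 0.845, -0.0]
contact_force: [0.9, -0.2, 0.1]
opening: 0.0
```

```bash
python3 go.py -106 0 12 0
```

```text
t 7.35 dock mm [-106.2   -0.4    8.8] F dock [-0.6 -0.7  0.1] open 0.0 j [-0.14  0.41  1.81 -0.    0.93 -0.58]
shift [ 0.3 -0.4 -3.2] turn [-0.01  0.03  0.35]
```

play_rows --rows '[[[0, 0, 0.5], [0, 0, 0], 0], [[0, 0, 1], [0, 0, 0], 0], [[0, 0, 1.5], [0, 0, 0], 0], [[0, 0, 2], [0, 0, 0], 0], [[0, 0, 2], [0, 0, 0], 0], [[0, 0, 2], [0, 0, 0], 0], [[0, 0, 2], [0, 0, 0], 0], [[0, 0, 2], [0, 0, 0], 0], [[0, 0, 2], [0, 0, 0], 0], [[0, 0, 2], [0, 0, 0], 0]]'

```text
t: 8.35
position: [0.6297, 0.0129, 0.0068]
orientation: [0.0, 0.534, 0.845, -0.0]
contact_force: [-0.2, -0.4, 0.2]
opening: 0.0002
```

```bash
python3 go.py -106 0 12 0; python3 look.py s4 side 215 130 160 110;python3 look.py t4 top 230 90 160 120
```

```text
t 8.35 dock mm [-106.2   -0.4    6.8] F dock [-0.2  0.4  0.2] open 0.2 j [-0.14  0.41  1.81 -0.    0.93 -0.58]
shift [ 0.2 -0.4 -5.2] turn [-0.    0.03  0.35]
```

View pics/s4.png

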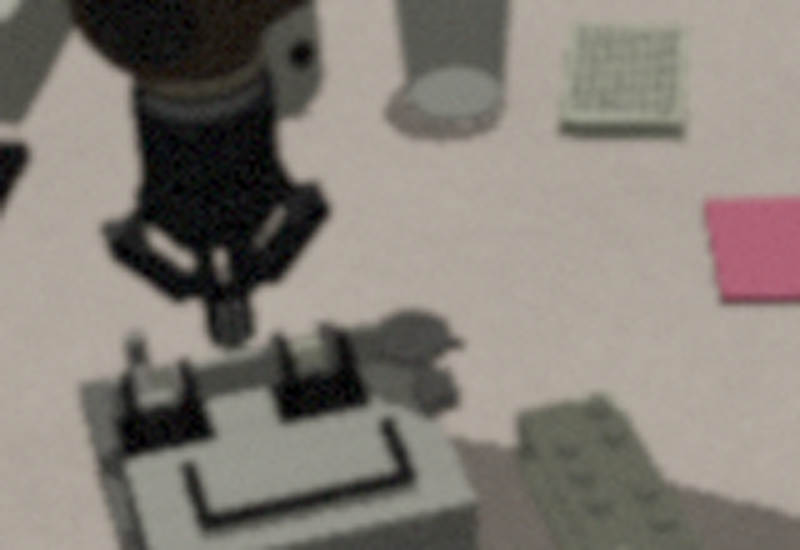

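View pics/t4.png

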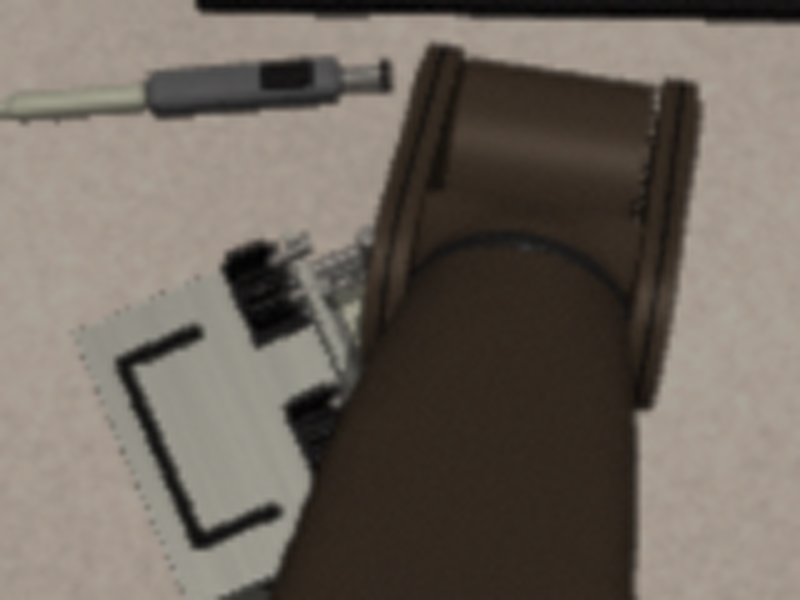

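```bash
python3 - <<'E'
from h import *
from workcell import imaging
S=imaging.camera("side")
for z in (.0068,.02,.04,.06): print(z,(proj([(.6297,.0129,z)],S)[0]-[215,130])*5)
d=np.load("dock.npy")
for P in ([-.006,0,.116],[-.012,-0.0,.012],[-.106,0,.012],[-.134,0.02,.012]): print((proj(d2w([P],d),S)[0]-[215,130])*5)
E
```

```text
0.0068 [237.52690311 384.87103342]
0.02 [235.46156529 367.25794463]
0.04 [232.27995484 340.12534341]
0.06 [229.03361401 312.44072509]
[260.37007013 343.31478423]
[273.87462317 485.27794776]
[237.42543365 378.11723328]
[260.97399065 341.5799329 ]
```

play_rows --rows '[[[0, 0, -20], [0, 0, 0], 0], [[0, 0, -50], [0, 0, 0], 0], [[0, 0, -90], [0, 0, 0], 0], [[0, 0, -130], [0, 0, 0], 0], [[0, 0, -130], [0, 0, 0], 0], [[0, 0, -130], [0, 0, 0], 0], [[0, 0, -130], [0, 0, 0], 0], [[0, 0, -130], [0, 0, 0], 0], [[0, 0, -130], [0, 0, 0], 0], [[0, 0, -130], [0, 0, 0], 0]]'

```text
t: 9.5
position: [0.6292, 0.013, 0.1355]
orientation: [-0.001, 0.534, 0.845, -0.001]
contact_force: [0.2, -0.0, -0.3]
opening: 0.0002
```

```bash
python3 go.py -106 0 12 0; python3 look.py s5 side 215 100 160 120; python3 - <<'E'
from h import *
from workcell import imaging,manip
S=imaging.camera("side"); p=manip.state()["position"];print(p)
print((proj([p],S)[0]-[215,100])*5)
E
```

```text
t 9.5 dock mm [-1.059e+02  1.000e-01  1.355e+02] F dock [-0.1 -0.1 -0.3] open 0.2 j [-0.14  0.25  1.75 -0.    1.15 -0.58]
shift [ -0.2   0.3 123.5] turn [-0.1  -0.03  0.35]
[0.6294652  0.01300282 0.13614642]
[216.4270671  351.81477974]
```

View pics/s5.png

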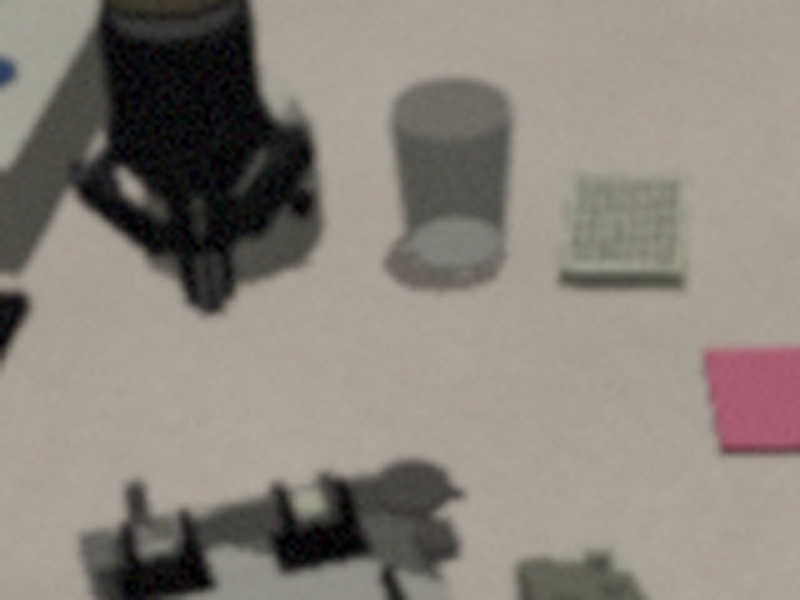

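```bash
python3 look.py t5 top 220 60 200 150; python3 - <<'E'
from h import *
from workcell import imaging,manip
S=imaging.camera("side");T=imaging.camera("top"); p=manip.state()["position"]
for P in (S,T):
    R=cv2.Rodrigues(np.array(P["rvec"]))[0]; print("cam",-R.T@P["tvec"])
for dz in (0,.03,.073,.1,.2): print(dz,(proj([p+[0,0,dz]],S)[0]-[215,100])*5,(proj([p+[0,0,dz]],T)[0]-[220,60])*4)
E
```

```text
cam [0.34011213 0.94346433 0.82716935]
cam [0.35365837 0.03126998 1.03838317]
0 [215.93606729 351.01088062] [468.49546936 334.5535997 ]
0.03 [210.52331242 304.85548193] [469.86953272 319.46093122]
0.073 [202.45321839 236.04054079] [472.00437005 296.0119457 ]
0.1 [197.18771486 191.14077707] [473.45622119 280.06485877]
0.2 [176.21974671  12.34366657] [479.75315839 210.89950015]
```

View pics/t5.png

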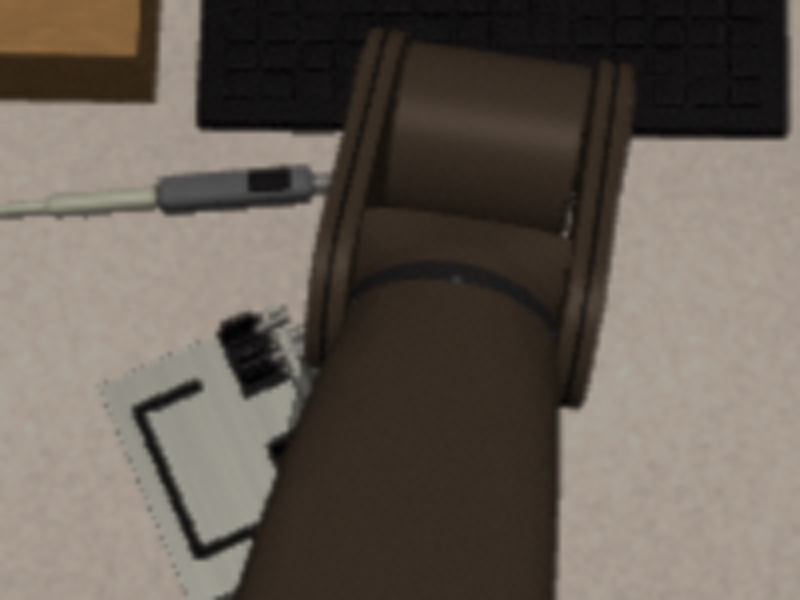

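```bash
python3 - <<'E'
from h import *
from workcell import imaging,manip
S=imaging.camera("side"); p=manip.state()["position"]
print("base",proj([(0,0,0),(.0,.1,0),(.0,-.1,0)],S))
im=S["color"]; c=im[135:185,235:280]
c=cv2.resize(c,None,fx=12,fy=12,interpolation=cv2.INTER_NEAREST); cv2.imwrite("pics/s6.png",cv2.convertScaleAbs(c,alpha=2.0))
c=im[150:290,420:560]; cv2.imwrite("pics/b6.png",cv2.resize(c,None,fx=4,fy=4))
E
```

```text
base [[489.68134869 223.48933536]
 [496.36920417 249.98667349]
 [483.79789248 200.17903371]]
```

View pics/s6.png

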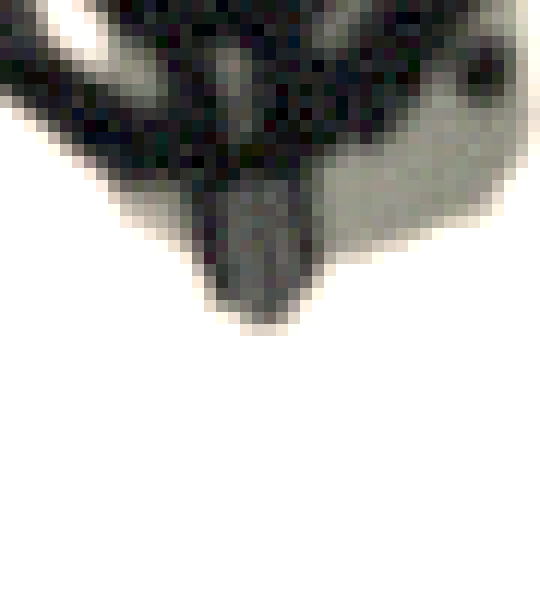

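View pics/b6.png

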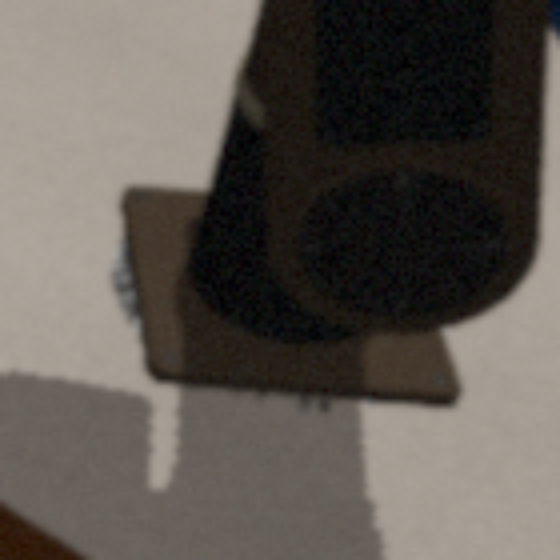

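play_rows --rows '[[[0, 0, 40], [0, 0, 0], 0], [[0, 0, 80], [0, 0, 0], 0], [[0, 0, 115], [0, 0, 0], 0], [[0, 0, 125], [0, 0, 0], 0], [[0, 0, 129], [0, 0, 0], 0], [[0, 0, 131], [0, 0, 0], 0], [[0, 0, 132], [0, 0, 0], 0], [[0, 0, 133], [0, 0, 0], 0], [[0, 0, 134], [0, 0, 0], 0], [[0, 0, 134], [0, 0, 0], 0]]'

```text
t: 10.8
position: [0.6301, 0.0129, 0.0034]
orientation: [0.001, 0.534, 0.845, 0.0]
contact_force: [0.8, -0.4, 1.1]
opening: -0.0
```

```bash
python3 go.py -106 0 0 0
```

```text
t 10.8 dock mm [-106.4   -0.7    3.4] F dock [-0.7 -0.5  1.1] open -0.0 j [-0.14  0.41  1.81 -0.    0.92 -0.58]
shift [ 0.4 -0.7  3.4] turn [0.04 0.06 0.35]
```

play_rows --rows '[[[0, 0, 1], [0, 0, 0], 0], [[0, 0, 2], [0, 0, 0], 0], [[0, 0, 3], [0, 0, 0], 0], [[0, 0, 4], [0, 0, 0], 0], [[0, 0, 4], [0, 0, 0], 0], [[0, 0, 4], [0, 0, 0], 0], [[0, 0, 4], [0, 0, 0], 0], [[0, 0, 4], [0, 0, 0], 0], [[0, 0, 4], [0, 0, 0], 0], [[0, 0, 4], [0, 0, 0], 0]]'

```text
t: 11.8
position: [0.6301, 0.0128, -0.0006]
orientation: [0.001, 0.534, 0.845, 0.0]
contact_force: [0.6, 0.1, -0.1]
opening: 0.0001
```

```bash
python3 go.py -106 0 0 0;python3 look.py s7 side 215 130 160 110
```

```text
t 11.8 dock mm [-106.5   -0.7   -0.6] F dock [-0.1 -0.6 -0.1] open 0.1 j [-0.14  0.42  1.81 -0.    0.91 -0.58]
shift [ 0.5 -0.7 -0.6] turn [0.04 0.06 0.35]
```

View pics/s7.png

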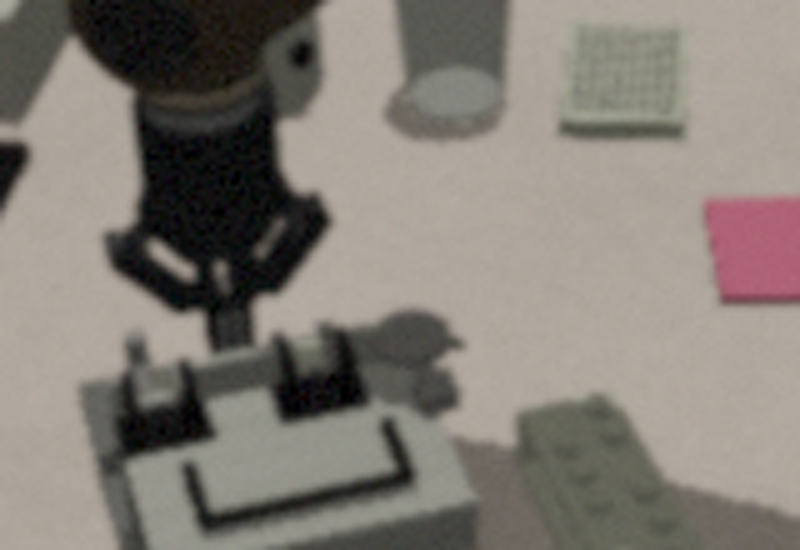

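play_rows --rows '[[[0, 0, 1], [0, 0, 0], 0], [[0, 0, 2], [0, 0, 0], 0], [[0, 0, 3], [0, 0, 0], 0], [[0, 0, 4], [0, 0, 0], 0], [[0, 0, 4], [0, 0, 0], 0], [[0, 0, 4], [0, 0, 0], 0], [[0, 0, 4], [0, 0, 0], 0], [[0, 0, 4], [0, 0, 0], 0], [[0, 0, 4], [0, 0, 0], 0], [[0, 0, 4], [0, 0, 0], 0]]'

```text
t: 12.85
position: [0.6301, 0.0129, -0.0045]
orientation: [0.001, 0.534, 0.845, 0.0]
contact_force: [-0.2, 0.1, -0.6]
opening: 0.0001
```

```bash
python3 go.py -106 0 0 0
```

```text
t 12.85 dock mm [-106.5   -0.8   -4.5] F dock [ 0.2  0.1 -0.6] open 0.1 j [-0.14  0.43  1.81 -0.    0.91 -0.58]
shift [ 0.5 -0.8 -4.5] turn [0.05 0.06 0.36]
```

play_rows --rows '[[[0, 0, 1], [0, 0, 0], 0], [[0, 0, 2], [0, 0, 0], 0], [[0, 0, 3], [0, 0, 0], 0], [[0, 0, 4], [0, 0, 0], 0], [[0, 0, 5], [0, 0, 0], 0], [[0, 0, 5], [0, 0, 0], 0], [[0, 0, 5], [0, 0, 0], 0], [[0, 0, 5], [0, 0, 0], 0], [[0, 0, 5], [0, 0, 0], 0], [[0, 0, 5], [0, 0, 0], 0]]'

```text
t: 13.85
position: [0.6302, 0.013, -0.009]
orientation: [0.001, 0.534, 0.845, 0.0]
contact_force: [-3.0, 0.8, 5.3]
opening: 0.0
```

```bash
python3 go.py -106 0 0 0
```

```text
t 13.85 dock mm [-106.4   -0.9   -9. ] F dock [2.  2.4 5.3] open 0.0 j [-0.14  0.43  1.81 -0.    0.9  -0.58]
shift [ 0.4 -0.8 -9. ] turn [0.05 0.05 0.36]
```

play_rows --rows '[[[0, 0, 1], [0, 0, 0], 0], [[0, 0, 2], [0, 0, 0], 0], [[0, 0, 3], [0, 0, 0], 0], [[0, 0, 4], [0, 0, 0], 0], [[0, 0, 5], [0, 0, 0], 0], [[0, 0, 6], [0, 0, 0], 0], [[0, 0, 7], [0, 0, 0], 0], [[0, 0, 7], [0, 0, 0], 0], [[0, 0, 7], [0, 0, 0], 0], [[0, 0, 7], [0, 0, 0], 0]]'

```text
t: 14.85
position: [0.6303, 0.0129, -0.016]
orientation: [0.001, 0.534, 0.845, 0.0]
contact_force: [-0.4, -0.2, 1.5]
opening: 0.0006
```

```bash
python3 go.py -106 0 0 0
```

```text
t 14.85 dock mm [-106.5   -0.9  -16. ] F dock [0.  0.5 1.5] open 0.6 j [-0.14  0.44  1.81 -0.    0.89 -0.58]
shift [  0.5  -0.9 -16. ] turn [0.05 0.06 0.35]
```

play_rows --rows '[[[0, 0, 0.5], [0, 0, 0], 0], [[0, 0, 1], [0, 0, 0], 0], [[0, 0, 1.5], [0, 0, 0], 0], [[0, 0, 2], [0, 0, 0], 0], [[0, 0, 2.5], [0, 0, 0], 0], [[0, 0, 3], [0, 0, 0], 0], [[0, 0, 3], [0, 0, 0], 0], [[0, 0, 3], [0, 0, 0], 0], [[0, 0, 3], [0, 0, 0], 0], [[0, 0, 3], [0, 0, 0], 0]]'

```text
t: 15.85
position: [0.6304, 0.0129, -0.0188]
orientation: [0.001, 0.534, 0.845, 0.0]
contact_force: [-1.7, 0.4, 3.2]
opening: 0.0001
```

```bash
python3 go.py -106 0 0 0
```

```text
t 15.85 dock mm [-106.5   -1.   -18.8] F dock [1.  1.3 3.2] open 0.1 j [-0.14  0.45  1.81 -0.    0.88 -0.58]
shift [  0.5  -1.  -18.8] turn [0.06 0.06 0.36]
```

play_rows --rows '[[[0, 0, 1], [0, 0, 0], 0], [[0, 0, 1.5], [0, 0, 0], 0], [[0, 0, 1.5], [0, 0, 0], 0], [[0, 0, -20], [0, 0, 0], 0], [[0, 0, -60], [0, 0, 0], 0], [[0, 0, -100], [0, 0, 0], 0], [[0, 0, -140], [0, 0, 0], 0], [[0, 0, -170], [0, 0, 0], 0], [[0, 0, -175], [0, 0, 0], 10], [[0, 0, -175], [0, 0, 0], 52]]'

```text
t: 16.85
position: [0.6308, 0.013, 0.1571]
orientation: [0.002, 0.534, 0.845, 0.001]
contact_force: [0.2, 0.0, 0.0]
opening: 0.0232
```

```bash
python3 go.py 17 -55 150 0
```

```text
t 16.85 dock mm [-106.7   -1.4  157.1] F dock [-0.  -0.2  0. ] open 23.2 j [-0.14  0.23  1.73 -0.    1.18 -0.58]
shift [123.4  54.4   7. ] turn [0.18 0.14 0.35]
```

play_rows --rows '[[[30, 13, 0], [0, 0, 0], 52], [[62, 27, 0], [0, 0, 0], 52], [[93, 41, 0], [0, 0, 0], 52], [[123, 54, 0], [0, 0, 0], 52], [[123, 54, 7], [0, 0, 0], 52], [[123, 54, 15], [0, 0, 0], 52], [[123, 54, 20], [0, 0, 0], 52], [[123, 54, 20], [0, 0, 0], 52], [[123, 54, 20], [0, 0, 0], 52], [[123, 54, 20], [0, 0, 0], 52]]'

```text
t: 17.85
position: [0.6273, 0.1464, 0.1373]
orientation: [0.002, 0.535, 0.845, 0.001]
contact_force: [0.7, 0.0, 0.1]
opening: 0.0517
```

```bash
python3 go.py 17 -55 82 0;python3 look.py s8 side 215 100 160 120;python3 look.py t8 top 220 90 160 120; python3 - <<'E'
from h import *
from workcell import imaging,manip
S=imaging.camera("side"); s=manip.state();p=s["position"]
d=np.load("dock.npy");yd=np.array([-np.sin(d[2]),np.cos(d[2]),0])
for k in (-.026,0,.026): print((proj([p+[0,0,.03]+k*yd,p+[0,0,.017]+k*yd],S)-[215,100])*5)
E
```

```text
t 17.85 dock mm [ 15.7 -54.7 137.3] F dock [-0.3 -0.6  0.1] open 51.7 j [ 0.07  0.27  1.71 -0.    1.15 -0.37]
shift [ 1.4  0.1 55.3] turn [0.21 0.16 0.29]
[[ 96.213347   471.90078016]
 [ 99.69866418 492.87822258]]
[[149.9250477  461.1753498 ]
 [152.98318943 482.12587523]]
[[203.07918616 450.56125635]
 [205.71877834 471.4842984 ]]
```

View pics/s8.png

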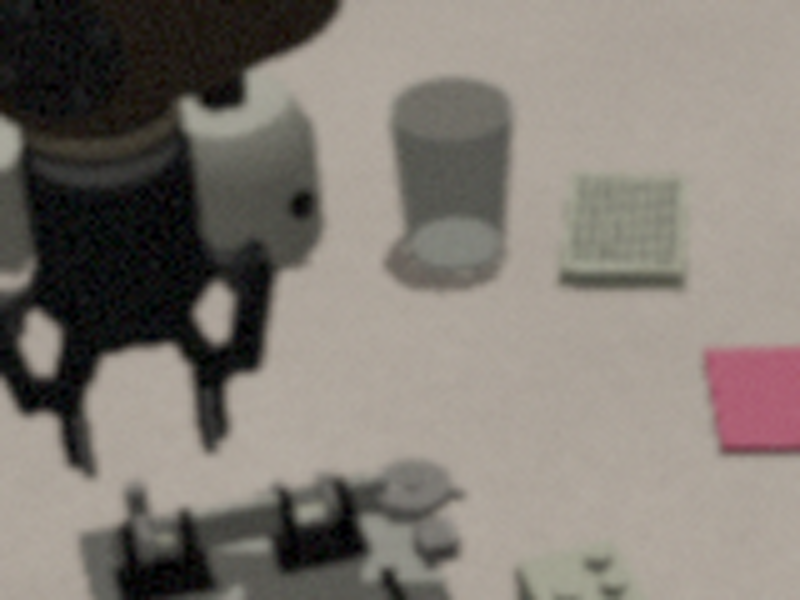

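View pics/t8.png

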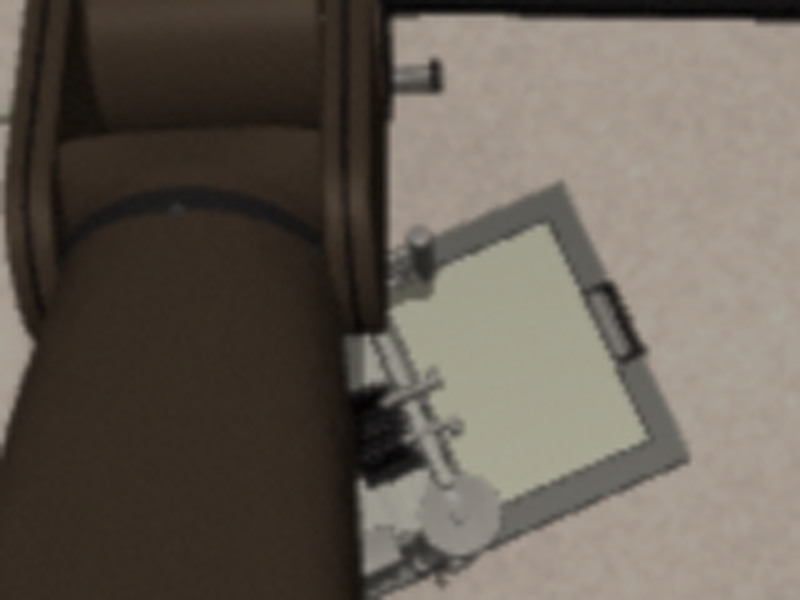

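```bash
python3 - <<'E'
from h import *
from workcell import imaging
d=np.load("dock.npy"); T=imaging.camera("top")
im=cv2.resize(T["color"][115:200,290:370],None,fx=7,fy=7,interpolation=cv2.INTER_CUBIC)
for z,c in ((.012,(0,255,0)),(.022,(0,0,255))):
    q=((proj(d2w([(-.0195,-.068,.012),(-.1195,-.068,z),(-.1195,.068,z),(-.0195,.068,.012)],d),T)-[290,115])*7+3).astype(int)
    cv2.polylines(im,[q],True,c,1)
cv2.imwrite("pics/t9.png",im)
E
```

```text
(no output)
```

View pics/t9.png

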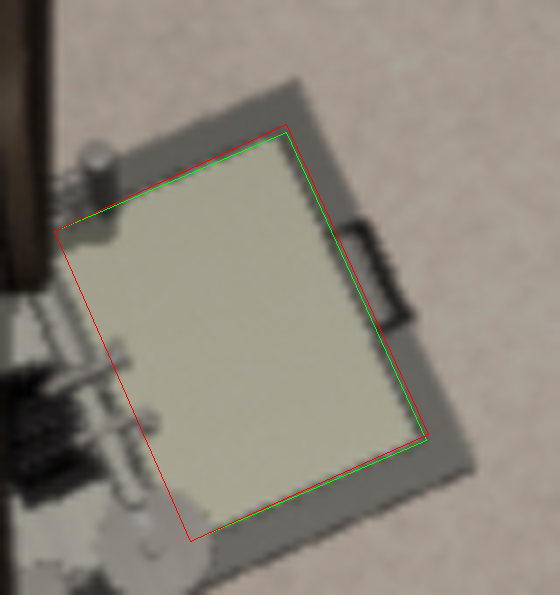

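play_rows --rows '[[[1, 0, 15], [0, 0, 0], 52], [[1, 0, 30], [0, 0, 0], 52], [[1, 0, 45], [0, 0, 0], 52], [[1, 0, 54], [0, 0, 0], 52], [[1, 0, 54], [0, 0, 0], 52], [[1, 0, 54], [0, 0, 0], 46], [[1, 0, 54], [0, 0, 0], 42], [[1, 0, 54], [0, 0, 0], 38], [[1, 0, 54], [0, 0, 0], 36], [[1, 0, 54], [0, 0, 0], 36]]' --grip_force 20

```text
t: 19.05
position: [0.6273, 0.1479, 0.084]
orientation: [0.003, 0.534, 0.845, 0.001]
contact_force: [-0.4, 0.2, -0.4]
opening: 0.036
```

```bash
python3 go.py 17 -55 82 0;python3 look.py s10 side 215 100 160 120
```

```text
t 19.05 dock mm [ 17.  -55.3  84. ] F dock [ 0.3  0.3 -0.4] open 36.0 j [ 0.07  0.33  1.74 -0.    1.06 -0.37]
shift [-0.  -0.3  2. ] turn [0.27 0.18 0.34]
```

View pics/s10.png

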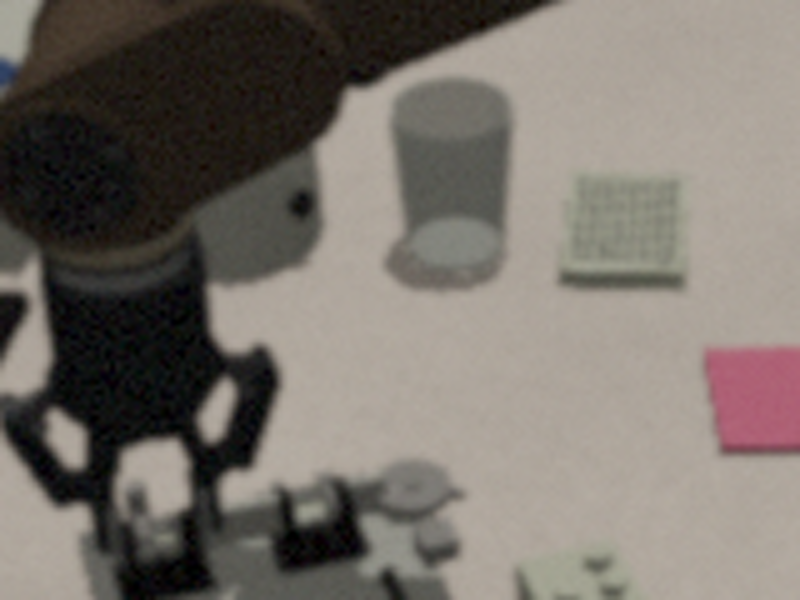

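play_rows --rows '[[[0, 0, 2], [0, 0, 0], 32], [[0, 0, 2], [0, 0, 0], 28], [[0, 0, 2], [0, 0, 0], 24], [[0, 0, 2], [0, 0, 0], 21], [[0, 0, 2], [0, 0, 0], 19.5], [[0, 0, 2], [0, 0, 0], 19.5], [[0, 0, 2], [0, 0, 0], 19.5], [[0, 0, 2], [0, 0, 0], 19.5], [[0, 0, 2], [0, 0, 0], 19.5], [[0, 0, 2], [0, 0, 0], 19.5]]' --grip_force 25

```text
t: 20.1
position: [0.6282, 0.1481, 0.0834]
orientation: [0.003, 0.534, 0.845, 0.002]
contact_force: [0.5, 0.4, 4.9]
opening: 0.0201
```

```bash
python3 go.py 17 -55 82 0;python3 look.py s11 side 215 140 160 120;python3 look.py t11 top 220 90 160 120
```

```text
t 20.1 dock mm [ 16.8 -56.2  83.4] F dock [ 0.2 -0.6  4.9] open 20.1 j [ 0.07  0.33  1.74 -0.    1.06 -0.37]
shift [ 0.2 -1.2  1.4] turn [0.39 0.21 0.34]
```

View pics/s11.png

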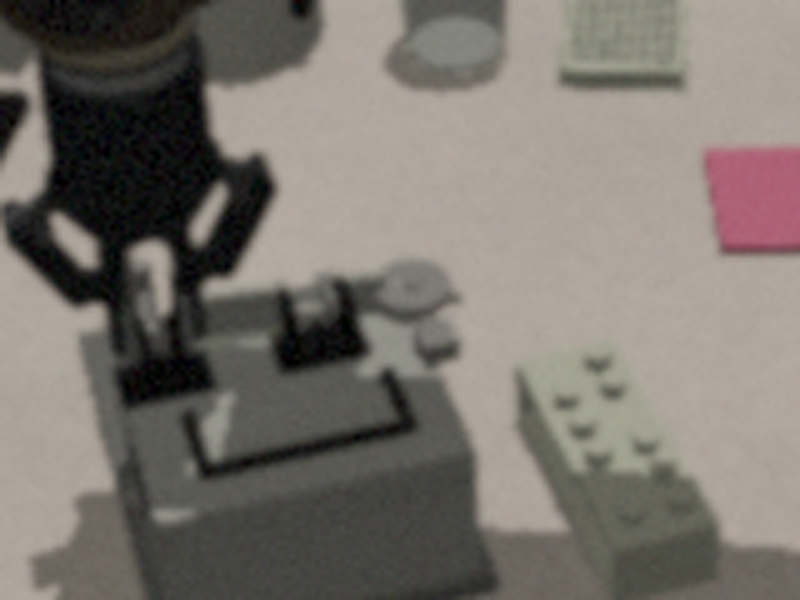

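View pics/t11.png

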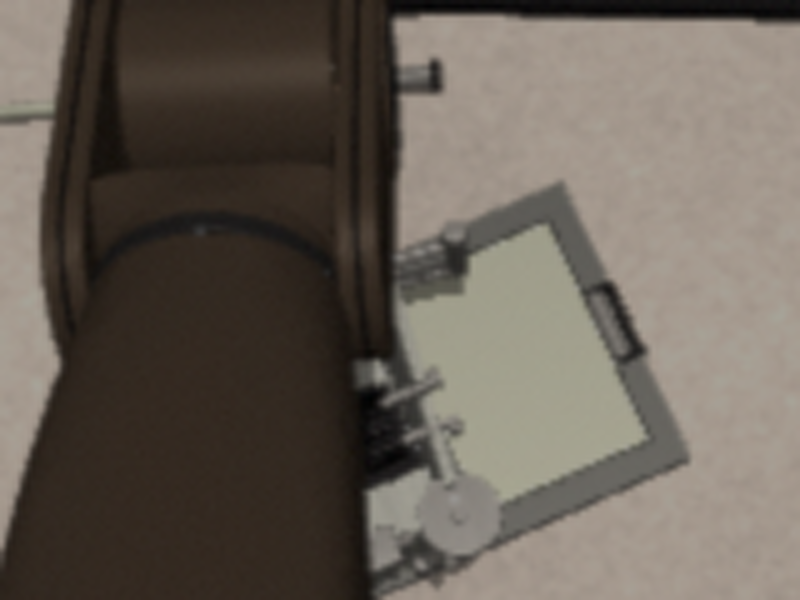

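play_rows --rows '[[[0, -1, 0], [0, 0, 0], 40], [[0, -1, 0], [0, 0, 0], 40], [[0, -1, -15], [0, 0, 0], 40], [[0, -1, -45], [0, 0, 0], 40], [[0, -1, -55], [0, 0, 0], 40], [[0, -30, -55], [0, 0, 0], 40], [[0, -60, -55], [0, 0, 0], 40], [[0, -81, -55], [0, 0, 0], 40], [[0, -81, -55], [0, 0, 0], 40], [[0, -81, -55], [0, 0, 0], 40]]'

```text
t: 21.2
position: [0.555, 0.1134, 0.1384]
orientation: [0.004, 0.535, 0.845, 0.002]
contact_force: [0.5, 0.3, -0.7]
opening: 0.0399
```

```bash
python3 go.py 17 24.5 84 0;python3 look.py s12 side 215 120 160 120;python3 look.py t12 top 220 90 160 120
```

```text
t 21.2 dock mm [ 16.4  24.8 138.4] F dock [ 0.1 -0.6 -0.7] open 39.9 j [ 0.02  0.1   1.91 -0.    1.12 -0.42]
shift [ 0.8 -0.2 54.4] turn [0.47 0.24 0.32]
```

View pics/s12.png

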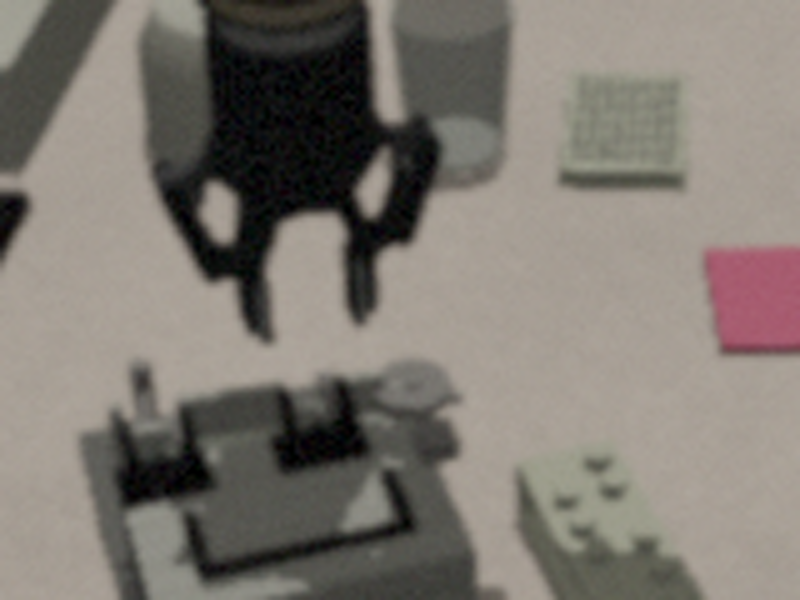

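View pics/t12.png

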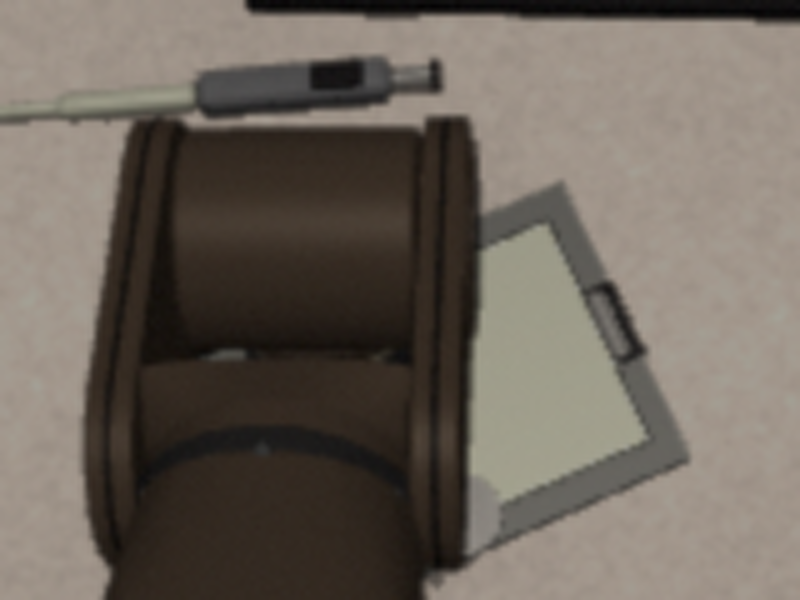

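play_rows --rows '[[[0, 1, 10], [0, 0, 0], 42], [[0, 1, 20], [0, 0, 0], 42], [[0, 1, 30], [0, 0, 0], 42], [[0, 1, 36], [0, 0, 0], 42], [[0, 1, 42], [0, 0, 0], 42], [[0, 1, 46], [0, 0, 0], 42], [[0, 1, 50], [0, 0, 0], 42], [[0, 1, 53], [0, 0, 0], 42], [[0, 1, 53], [0, 0, 0], 42], [[0, 1, 53], [0, 0, 0], 42]]'

```text
t: 22.3
position: [0.5571, 0.114, 0.0856]
orientation: [0.004, 0.534, 0.845, 0.002]
contact_force: [-0.3, 0.2, 0.4]
opening: 0.042
```

```bash
python3 go.py 17 24.5 84 0;python3 look.py s13 side 215 120 160 120
```

```text
t 22.3 dock mm [16.  22.6 85.6] F dock [0.3 0.2 0.4] open 42.0 j [ 0.02  0.17  1.94 -0.    1.02 -0.42]
shift [ 1.  -1.9  1.6] turn [0.49 0.25 0.34]
```

View pics/s13.png

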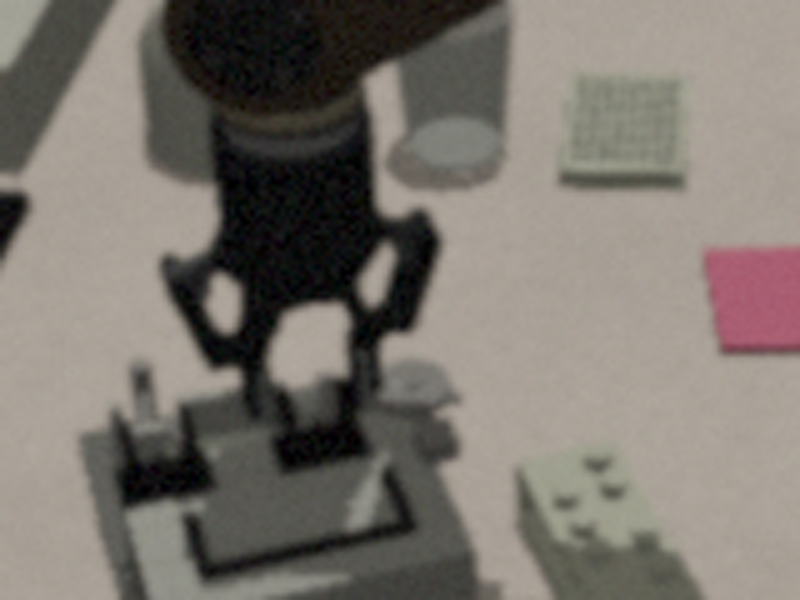

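play_rows --rows '[[[1, -1, 1], [0, 0, 0], 36], [[1, -1, 1], [0, 0, 0], 32], [[1, -1, 1], [0, 0, 0], 28], [[1, -1, 1], [0, 0, 0], 24], [[1, -1, 1], [0, 0, 0], 21], [[1, -1, 1], [0, 0, 0], 19.5], [[1, -1, 1], [0, 0, 0], 19.5], [[1, -1, 1], [0, 0, 0], 19.5], [[1, -1, 1], [0, 0, 0], 19.5], [[1, -1, 1], [0, 0, 0], 19.5]]' --grip_force 25

```text
t: 23.35
position: [0.5566, 0.1148, 0.0858]
orientation: [0.005, 0.534, 0.845, 0.003]
contact_force: [-1.6, 1.3, 4.7]
opening: 0.0196
```

```bash
python3 go.py 17 24.5 84 0;python3 look.py s14 side 215 120 160 120;python3 look.py t14 top 220 90 160 120
```

```text
t 23.35 dock mm [17.  22.7 85.8] F dock [1.9 0.9 4.7] open 19.6 j [ 0.02  0.17  1.94 -0.    1.02 -0.42]
shift [ 0.  -1.8  1.8] turn [0.59 0.26 0.34]
```

View pics/s14.png

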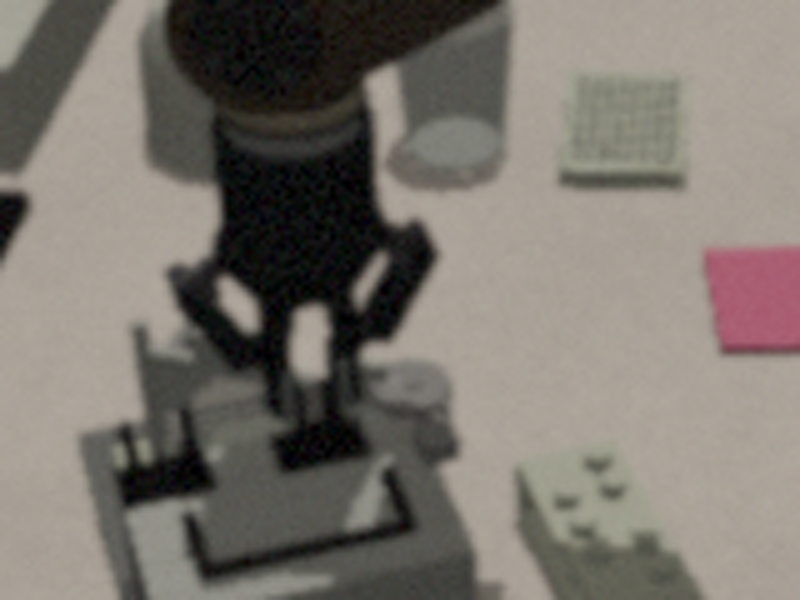

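View pics/t14.png

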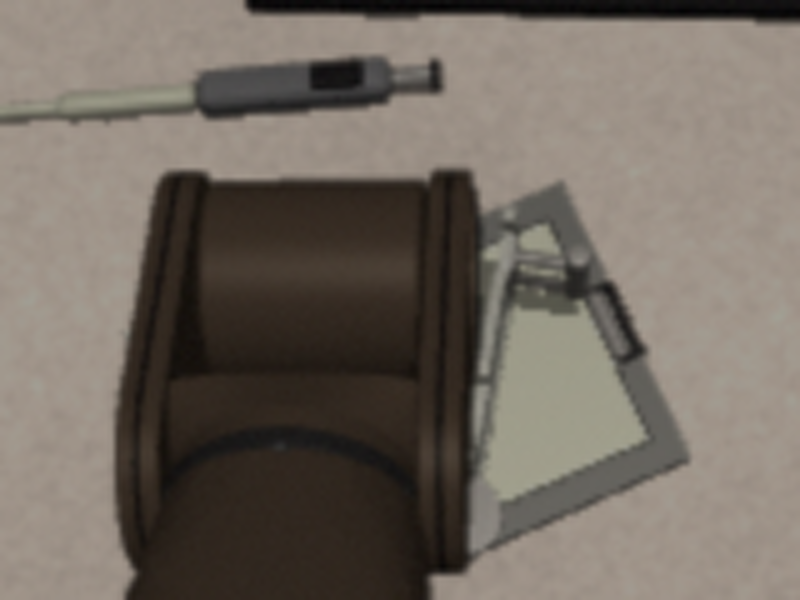

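play_rows --rows '[[[0, 0, 0], [0, 0, 0], 40], [[0, 0, 0], [0, 0, 0], 40], [[0, 0, -20], [0, 0, 0], 40], [[0, 0, -55], [0, 0, 0], 40], [[0, 0, -70], [0, 0, 0], 20], [[-28, 28, -70], [0, 0, 0], 0], [[-56, 56, -70], [0, 0, 0], 0], [[-56, 56, -70], [0, 0, 0], 0], [[-56, 56, -65], [0, 0, 0], 0], [[-56, 56, -65], [0, 0, 0], 0]]'

```text
t: 24.45
position: [0.6288, 0.0885, 0.1498]
orientation: [0.003, 0.534, 0.845, 0.002]
contact_force: [-0.5, -0.6, 0.2]
opening: -0.0001
```

```bash
python3 go.py -39 -33 42 0;python3 look.py s15 side 215 120 160 120;python3 look.py t15 top 220 90 160 120; python3 - <<'E'
from h import *
from workcell import imaging,manip
d=np.load("dock.npy");T=imaging.camera("top");S=imaging.camera("side")
for th in (.4,.5,.55,.6,.7):
    P=[[-.003-.15*np.sin(th),.08-.15*np.cos(th),.116],[-.003-.138*np.sin(th)-.037*np.cos(th),.08-.138*np.cos(th)+.037*np.sin(th),.112]]
    print(th,((proj(d2w(P,d),T)-[220,90])*5).round().tolist(),((proj(d2w(P,d),S)-[215,120])*5).round().tolist())
E
```

```text
t 24.45 dock mm [-37.4 -31.5 149.8] F dock [-0.4  0.7  0.2] open -0.1 j [-0.02  0.24  1.73  0.    1.17 -0.46]
shift [ -1.3   0.7 107.8] turn [0.42 0.17 0.35]
0.4 [[456.0, 213.0], [530.0, 238.0]] [[128.0, 352.0], [167.0, 316.0]]
0.5 [[486.0, 214.0], [557.0, 246.0]] [[136.0, 334.0], [180.0, 301.0]]
0.55 [[501.0, 216.0], [571.0, 251.0]] [[141.0, 325.0], [188.0, 294.0]]
0.6 [[515.0, 218.0], [584.0, 256.0]] [[147.0, 317.0], [196.0, 287.0]]
0.7 [[545.0, 225.0], [609.0, 269.0]] [[159.0, 301.0], [213.0, 274.0]]
```

View pics/s15.png

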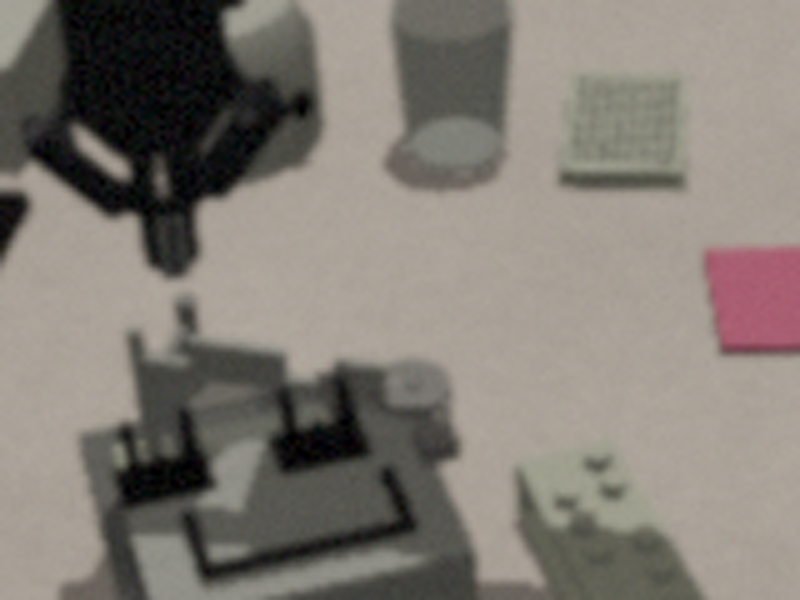

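View pics/t15.png

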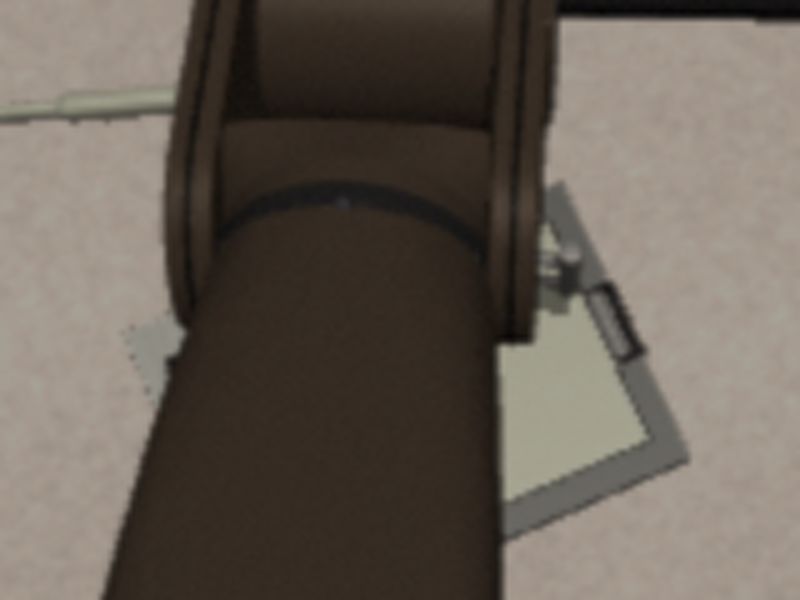

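play_rows --rows '[[[-1, 1, 15], [0, 0, 0], 0], [[-1, 1, 35], [0, 0, 0], 0], [[-1, 1, 50], [0, 0, 0], 0], [[-1, 1, 65], [0, 0, 0], 0], [[-1, 1, 80], [0, 0, 0], 0], [[-1, 1, 95], [0, 0, 0], 0], [[-1, 1, 108], [0, 0, 0], 0], [[-1, 1, 108], [0, 0, 0], 0], [[-1, 1, 108], [0, 0, 0], 0], [[-1, 1, 108], [0, 0, 0], 0]]'

```text
t: 25.65
position: [0.6329, 0.0882, 0.0445]
orientation: [0.005, 0.534, 0.845, 0.003]
contact_force: [-0.1, -0.1, -0.5]
opening: 0.0
```

```bash
python3 go.py; python3 look.py s16 side 215 120 160 120; python3 - <<'E'
import numpy as np
for th in np.arange(.55,1.8,.1):
    r,c=115,18
    print(round(th,2),np.round([-3-r*np.sin(th)+c*np.cos(th),80-r*np.cos(th)-c*np.sin(th)]))
E
```

```text
t 25.65 dock mm [-39.4 -35.2  44.5] F dock [-0.   0.1 -0.5] open 0.0 j [-0.02  0.37  1.78  0.    0.98 -0.46]
0.55 [-48. -27.]
0.65 [-58. -22.]
0.75 [-68. -16.]
0.85 [-78.  -9.]
0.95 [-86.  -2.]
1.05 [-94.   7.]
1.15 [-101.   17.]
1.25 [-106.   27.]
1.35 [-111.   37.]
1.45 [-115.   48.]
1.55 [-118.   60.]
1.65 [-119.   71.]
1.75 [-119.   83.]
```

View pics/s16.png

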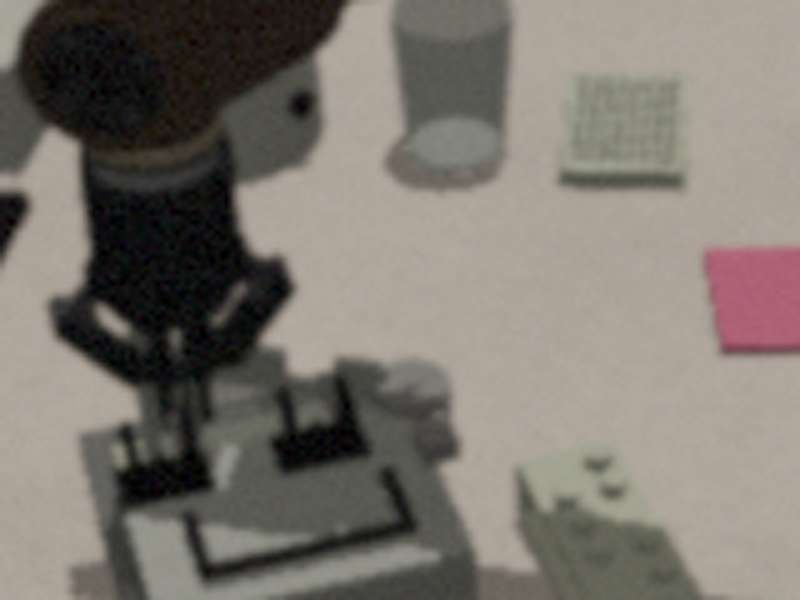

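play_rows --rows '[[[-5, -4, 0], [0, 0, 0], 0], [[-9, -8, 0], [0, 0, 0], 0], [[-19, -13, 0], [0, 0, 0], 0], [[-29, -19, 0], [0, 0, 0], 0], [[-39, -26, 0], [0, 0, 0], 0], [[-47, -33, 0], [0, 0, 0], 0], [[-55, -42, 0], [0, 0, 0], 0], [[-62, -52, 0], [0, 0, 0], 0], [[-67, -62, 0], [0, 0, 0], 0], [[-67, -62, 0], [0, 0, 0], 0]]'

```text
t: 26.7
position: [0.6053, -0.0004, 0.0444]
orientation: [0.006, 0.535, 0.845, 0.003]
contact_force: [1.6, 1.6, 2.3]
opening: -0.0005
```

```bash
python3 go.py; python3 look.py s17 side 215 120 160 120;python3 look.py t17 top 220 90 160 120
```

```text
t 26.7 dock mm [-108.    27.4   44.4] F dock [ 0.8 -2.1  2.3] open -0.5 j [-0.17  0.3   1.87  0.    0.96 -0.61]
```

View pics/s17.png

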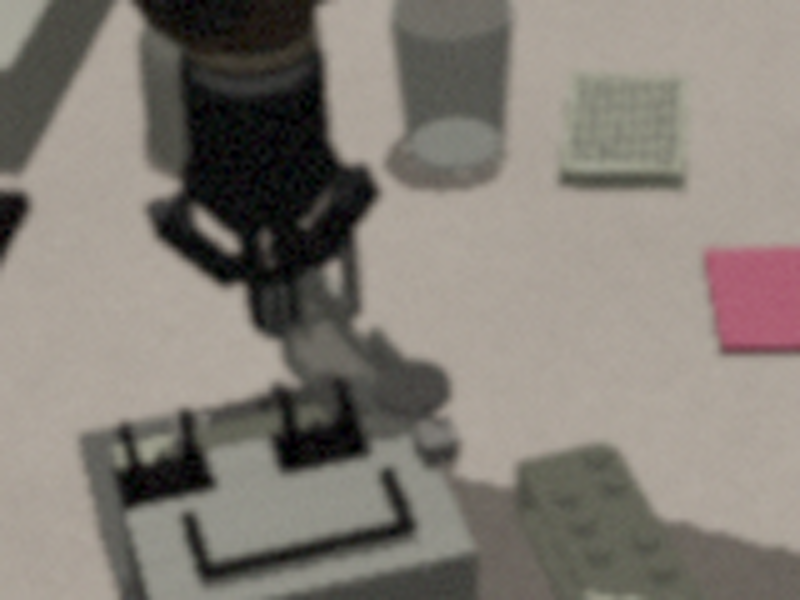

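View pics/t17.png

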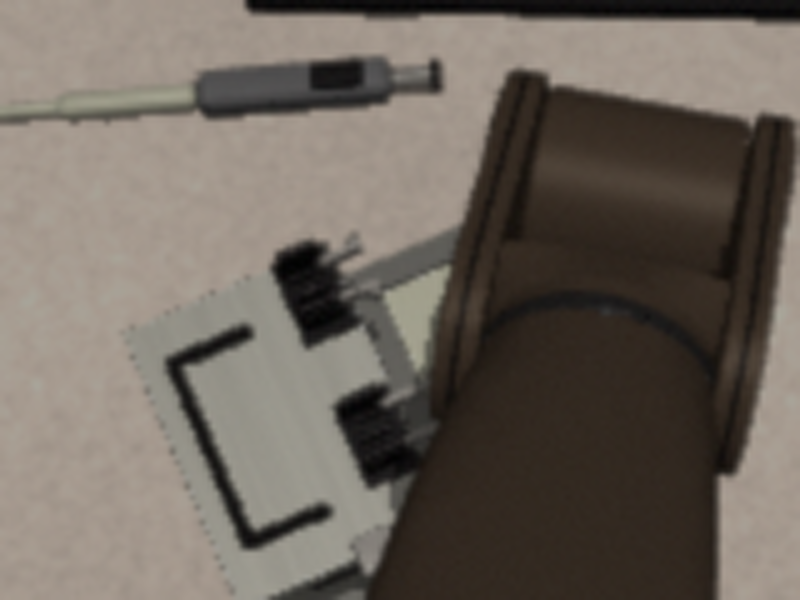

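play_rows --rows '[[[-4, -10, 0], [0, 0, 0], 0], [[-7, -18, 0], [0, 0, 0], 0], [[-9, -26, 0], [0, 0, 0], 0], [[-10, -33, 0], [0, 0, 0], 0], [[-11, -40, 0], [0, 0, 0], 0], [[-12, -47, 0], [0, 0, 0], 0], [[-12, -53, 0], [0, 0, 0], 0], [[-12, -58, 0], [0, 0, 0], 0], [[-12, -58, 0], [0, 0, 0], 0], [[-12, -58, 0], [0, 0, 0], 0]]'

```text
t: 27.8
position: [0.5592, -0.0355, 0.0443]
orientation: [0.007, 0.534, 0.845, 0.004]
contact_force: [1.0, 3.5, 5.3]
opening: -0.0001
```

```bash
python3 go.py; python3 look.py s18 side 215 120 160 120;python3 look.py t18 top 220 90 160 120; python3 - <<'E'
from h import *
from workcell import imaging,manip
d=np.load("dock.npy");T=imaging.camera("top");S=imaging.camera("side")
for th in (1.3,1.5,1.6,1.7,1.8,1.9):
    P=[[-.003-.15*np.sin(th),.08-.15*np.cos(th),.116],[-.003-.138*np.sin(th)-.037*np.cos(th),.08-.138*np.cos(th)+.037*np.sin(th),.112]]
    print(th,((proj(d2w(P,d),T)-[220,90])*5).round().tolist(),((proj(d2w(P,d),S)-[215,120])*5).round().tolist())
E
```

```text
t 27.8 dock mm [-120.3   84.    44.3] F dock [ 2.8 -2.4  5.3] open -0.1 j [-0.25  0.21  1.98  0.    0.94 -0.69]
1.3 [[694.0, 320.0], [723.0, 394.0]] [[275.0, 227.0], [344.0, 221.0]]
1.5 [[728.0, 369.0], [742.0, 447.0]] [[324.0, 212.0], [393.0, 215.0]]
1.6 [[742.0, 396.0], [748.0, 476.0]] [[350.0, 207.0], [418.0, 213.0]]
1.7 [[752.0, 425.0], [750.0, 504.0]] [[376.0, 203.0], [444.0, 214.0]]
1.8 [[760.0, 454.0], [750.0, 533.0]] [[402.0, 201.0], [469.0, 215.0]]
1.9 [[764.0, 484.0], [746.0, 562.0]] [[428.0, 200.0], [493.0, 218.0]]
```

View pics/s18.png

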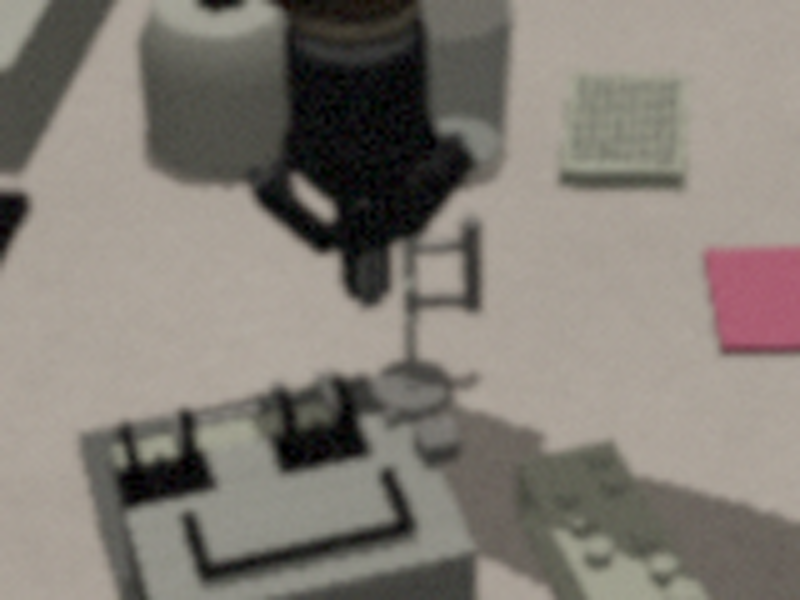

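View pics/t18.png

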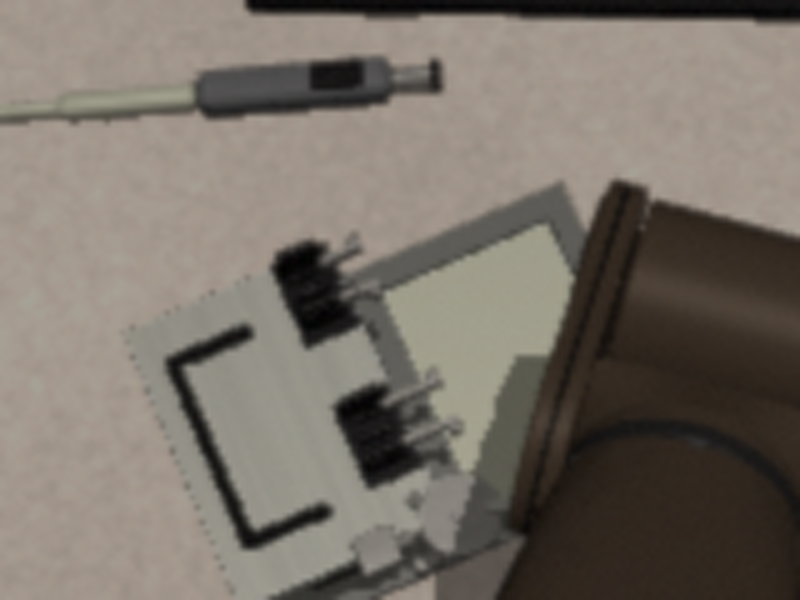

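play_rows --rows '[[[0, 0, -3], [0, 0, 0], 0], [[0, 0, -6], [0, 0, 0], 0], [[0, 0, -9], [0, 0, 0], 0], [[0, 0, -12], [0, 0, 0], 0], [[0, 0, -15], [0, 0, 0], 0], [[0, 0, -18], [0, 0, 0], 0], [[0, 0, -18], [0, 0, 0], 0], [[0, 0, -18], [0, 0, 0], 0], [[0, 0, -18], [0, 0, 0], 0], [[0, 0, -18], [0, 0, 0], 0]]'

```text
t: 29.0
position: [0.5595, -0.0355, 0.0627]
orientation: [0.007, 0.534, 0.845, 0.004]
contact_force: [2.3, 1.6, 1.5]
opening: 0.0001
```

```bash
python3 go.py; python3 look.py s19 side 255 130 80 60
```

```text
t 29.0 dock mm [-120.4   83.8   62.7] F dock [ 0.5 -2.8  1.5] open 0.1 j [-0.25  0.18  1.97  0.    0.97 -0.69]
```

View pics/s19.png

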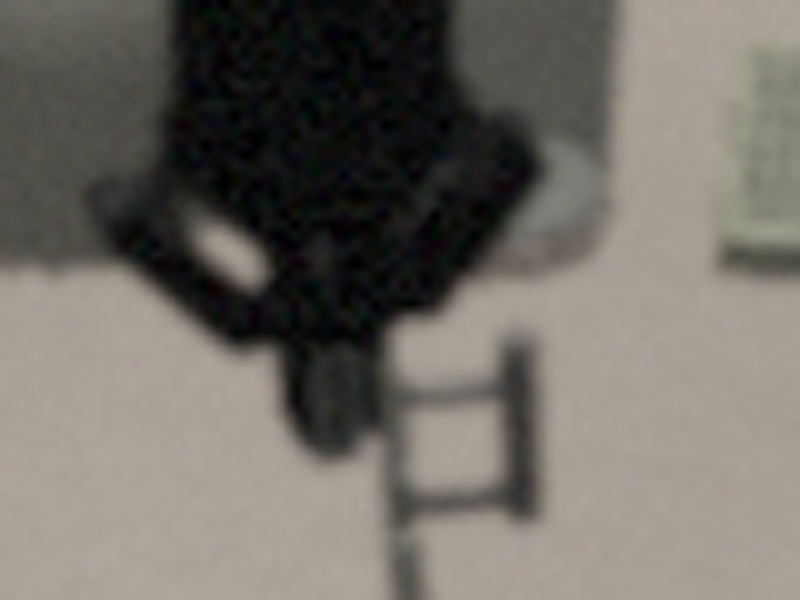

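play_rows --rows '[[[0, 0, -2], [0, 0, 0], 0], [[0, 0, -4], [0, 0, 0], 0], [[0, 0, -5], [0, 0, 0], 0], [[0, 0, -5], [0, 0, 0], 0], [[0, 0, -5], [0, 0, 0], 0], [[0, 0, -5], [0, 0, 0], 0], [[0, 0, -5], [0, 0, 0], 0], [[0, 0, -5], [0, 0, 0], 0], [[0, 0, -5], [0, 0, 0], 0], [[0, 0, -5], [0, 0, 0], 0]]'

```text
t: 30.05
position: [0.5593, -0.0355, 0.0676]
orientation: [0.007, 0.534, 0.845, 0.004]
contact_force: [3.0, 0.9, -1.1]
opening: 0.0
```

```bash
python3 go.py;python3 go.py; python3 look.py s20 side 255 130 80 60; python3 look.py t20 top 100 60 400 300
```

```text
t 30.05 dock mm [-120.3   83.9   67.6] F dock [-0.5 -3.1 -1.1] open 0.0 j [-0.25  0.18  1.97  0.    0.98 -0.69]
t 30.05 dock mm [-120.3   83.9   67.6] F dock [-0.5 -3.1 -1.1] open 0.0 j [-0.25  0.18  1.97  0.    0.98 -0.69]
```

View pics/s20.png

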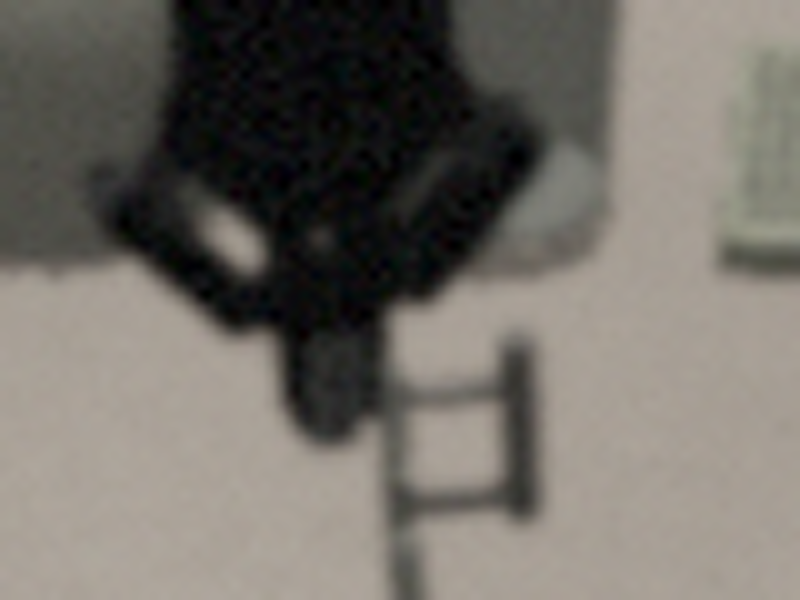

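View pics/t20.png

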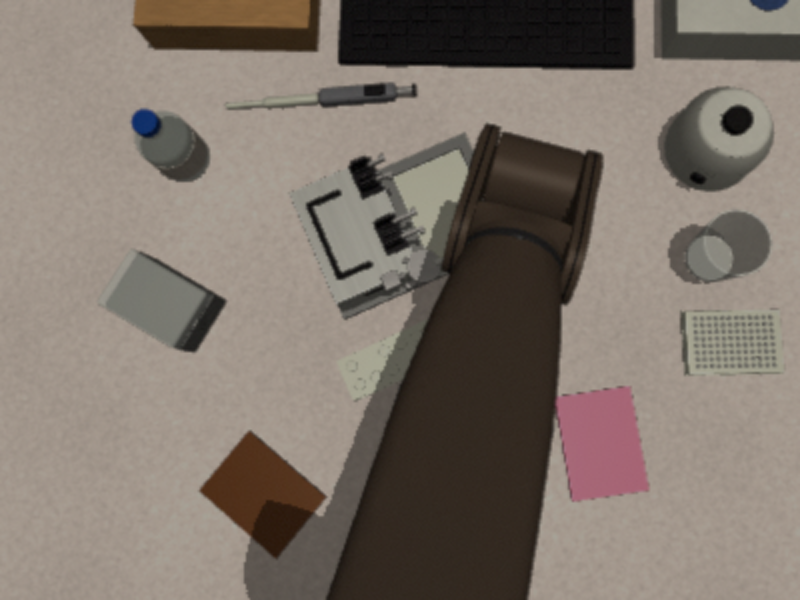

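The pictures show the gate at about 1.75 rad, leaning on the closed fingers (fingertip at 330,440 and gate face at x≈390 in the side crop). All the bystanders are where they were. The contact is steady at about 3 N, so I'm handing in.

```bash
python3 -c "
from workcell import manip
print(manip.hand_in()); print(manip.state()['contact_force'])"
```

```text
the job is handed in; nothing more can be done
None
the job is handed in; nothing more can be done
```

The job is handed in, at about 30 s of the allowed 70. By my checks every step was met, but `hand_in` gave no verdict.

- **Slide plate:** I pressed its raised edge down with shut fingers. The force rose to about 5 N, dropped as the edge passed the clip, then rose again on the tray floor. The top picture afterwards showed the plate edge about 1 pixel lower, which fits lying level.
- **Catches:** Squeezing the main catch left the gate ajar. Squeezing the safety catch then let it spring to about 0.55 rad, matched against the handle's position in the pictures.
- **Gate:** I pushed it from the inside over its check, then raised the hand about 23 mm so that the fingers, not the gripper linkage, hold it. The last pictures put it at about 1.75 rad, still, with about 3 N of contact.
- **Bystanders:** All those visible at the end stood where they had been. Only part of the tube rack showed from above; the arm hid the rest.

**One check that disagreed:** the fingertips were really about 30 mm higher than the reported TCP height. My first presses therefore met nothing, at the cost of about 10 s. I found it from the side picture and by feeling for the plate, then corrected all later heights for it.

The plate was not checked in full again at the end, because the arm hid its outer half from above.

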